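# Fit the lens of an inspection camera and screw down its retaining ring

### The arm

A 6-joint arm with a two-finger parallel gripper is mounted at the origin on the work surface. World frame = base frame: x ahead of the robot, y to its left, z up, the work surface at z = 0. Lengths are in mm, angles in rad, forces in N, time in s.
With the tool pointing down it reaches from about 350 to 875 mm from the base axis. Payload 4.2 kg.
Tool frame: the origin (TCP) lies midway between the tips of the shut fingers; the grasp point (between the pads) lies 19 mm behind it; z points along the fingers, y is the direction in which the jaws open and shut (so a half turn about z gives the same grasp; the last joint's range is limited). The gripper opens to 85 mm and grips with 20 to 120 N. Pads are 22 mm wide; open, the fingers measure 114 mm over their backs; the gripper's body (76 mm by 85 mm) begins 54 mm behind the grasp point. The pads swing forward as they close: fully open they stand 13 mm farther back than shut.
Start: joints at [-0.908, 0.385, 0.008, 0, -1.194, -0.259], TCP at [245.585, -574.706, 231.312] pointing down, gripper open.
Joint ranges: [-3.14, 3.14], [-1.21, 2.06], [-1.07, 1.41], [-3.16, 2.05], [-2.99, -0.16], [-3.1, 3.1]. Speed limits (rad/s): [2.79, 2.79, 3.14, 3.14, 3.14, 3.14].

### API

Orientations are given as a unit quaternion [x, y, z, w].
In Python, from bench import arm gives the robot as it stands. The module is installed in compiled form; this text tells all that it offers.
- The arm moves only by the tool drive_tool, never from a script. Its argument "moves" is a list that holds one entry, the list of rows, each a list of 7 numbers: the opening, from 0 (shut) to 1 (fully open), then the shift along the tool's x, y, z in m, then the turn, a rotation vector about the tool's x, y, z in rad. In form: [[[hand, dx, dy, dz, wx, wy, wz], ...]]. A call has 1 to 20 rows; each row shifts and turns the pose as measured when the row begins, along the tool's axes as they then stand; what a row does not reach is not made up. A row lasts 1/10 s, in which the tool goes at most 50 mm and 8.59 degrees, less where a joint would pass 70% of its speed; a pose out of reach is approached as far as the arm can. A call with a gripper value outside its range is refused whole. The fingers move at their own pace and stop on an object; the grip force is fixed at half the most. Time passes only in rows, so rows that do not move let the fingers close. It gives the time, the measured TCP pose, the force and the opening at its end, in the units of the state.
- arm.read_state(): the state, without advancing time (a new reading comes with each control period).
- arm.get_image(name): name is "scene" or "top"; returns (picture, depth): 384x512x3 uint8, red, green, blue; 384x512 float32, mm along the optical axis (not along the pixel's ray), 0 where there is no reading.
- arm.camera_params(name): a dict with "fov_y" (degrees; the focal length in pixels is half the picture's height over the tangent of half this angle, whatever the lens; pixels are square), "cx", "cy" (the principal point, pixels), "k1" (the pictures are not rectified: a ray, as slopes to the right and down, at radius r is drawn at 1 + k1 r^2 times it, then the intrinsics apply), "world_from_camera" (4x4, takes a point from camera to world coordinates). Camera axes: x right, y down, z forward; pixel columns grow to the right and rows downward; lengths in mm; the calibration is good to about 2 mm. A picture is of the moment at which its call begins. camera_params takes no time and is no camera call.
- arm.job_done(): hands the job in, once; it reports no verdict.
The state is a dict: "clock": time; "joints": joint angles; "joint_vel": joint speeds; "joint_efforts": joint torques, N m; "position": TCP position; "ee_rot": TCP orientation; "contact_force": force on the tool from outside, world axes, zero at the start; "wrist_torque": the same for the moment, N m; "gripper_width": finger opening in mm.
Only numpy, scipy, OpenCV 4.12 (cv2) and the standard library are available. Lean on these libraries where they do the work, as an engineer would, in place of code of your own. Each camera call takes 0.05 s, during which the arm holds its last target.

### The job

Put the loose lens unit, flange down, gently into the round cell of the inspection camera head so that it rests on its seat. Then set the knurled retaining ring over it with its two lugs through the notches of the cell, and turn the ring clockwise (seen from above) until it is snug on the lens: firmly held, but not forced, as the glass cracks. Let go and leave the other things on the bench where they are.

Things in the scene. Friction and masses are not known exactly. Their poses are not given: they have to be found in the camera images.
- cell_rim (a point): Centre of the mouth of the lens cell: a fixed upright aluminium cup of 52 mm outside diameter. Origin on its axis at the flat top of the rim, 48 mm above the bench, z up. An inward lip leaves an opening of 34 mm diameter (bore below it 43 mm); two notches, each 34 degrees wide (10 mm), cut the lip at +x and -x. Thread: see cell.
- cell: The camera head carrying that cell; origin on the axis at bench level, foot 90 x 70 x 10 mm. Under each lip a thread ramp runs clockwise from a notch: it starts 4.8 mm below the rim and falls 2.75 mm per rad, with a stop about 140 degrees on. The seat inside is sprung (20 N/mm), its top 16.5 mm below the rim or up to 3 mm deeper: that differs, and is not measured. A 34 mm pocket centres the flange.
- lens_mid (a point): Centre, half-way up, of the loose lens unit: dark metal, 44 mm tall, 60 g, z up along its axis. Round flange of 32 mm diameter, 5 mm thick, at its bottom; above it a barrel of 17 mm diameter (top 4 mm tapered) with the glass in its top. It stands on its flange. Grip the barrel, fingertips over 20 mm above the flange's underside so that they stay above the rim when it is seated.
- lens: The same lens unit; origin at the centre of the flange's underside, 22 mm below lens_mid.
- ring_mid (a point): Centre of the knurled collar of the loose steel retaining ring, z up along its axis. 40 mm tall, 70 g. Collar 48 mm diameter, 22 mm tall; below it a tube of 29 mm diameter, 18 mm long; bore 23 mm right through, so it passes over the lens barrel. It stands on its tube. Two lugs (7 mm wide, to radius 19.5 mm) at +x and -x near the tube's end; dark lines on top of the collar mark them.
- ring: The same ring; origin at the tube's lower end, 29 mm below ring_mid. Lugs on the rim: it stands 10 mm higher than in the notches, tube on the lens flange. Clockwise, the lugs (tops 6 mm above the tube's end) run under the lips, bite 28 to 100 degrees from the notch (a ring held level is pulled down), then load the lens by 0.9 N per degree: 10 to 22 degrees past the bite is snug, 25 N cracks it.
- phone: Loose phone, 150 x 72 x 9 mm, black. Leave it.
- driver: Loose screwdriver, 150 mm. Leave it.
- spacer: Loose plain spacer ring, 34 mm diameter, 10 mm tall, not the retaining ring. Leave it.
- lenscap: Loose black cap, 42 mm diameter, 9 mm tall. Leave it.
- flux: Loose small amber jar, 34 mm diameter, 55 mm tall. Leave it.
- battery: Loose flat battery, 85 x 42 x 6 mm. Leave it.
- brush: Loose brush, 160 mm. Leave it.
Not all that is in view belongs to the job. Leave any blue look-alike of the ring alone.

How it is judged (in metres and radians):
On the way, in this order (a step that is already met when the one before it is completed fails the run):
1. the lens unit rests on its seat in the cell, upright (horizontal distance between lens and cell_rim below 0.003 m and z of lens in the frame of cell_rim below -0.0155 m and angle between lens's own z axis and vertical below 0.08 rad), for 0.2 s.
2. the ring's lugs have gone down through the notches (horizontal distance between ring and cell_rim below 0.004 m and z of ring in the frame of cell_rim below -0.009 m), for 0.1 s.
At the end, for the whole second after the job is handed in: The lens unit stands in the cell on its seat, within 3 mm of the axis and upright; the ring is in its thread within 4 mm of the axis, level, at rest and let go, and by itself presses on the lens with at least 7 N (all of step 1 and all of step 2 and angle between ring's own z axis and vertical below 0.08 rad and contact force between ring and lens above 7 N and linear speed of ring below 0.01 m/s); the robot touches nothing.
It fails at once if the ring pressed on the lens with more than 25 N (the glass cracks) (contact force between ring and lens above 25 N).
It fails at once if the lens was rammed against the camera head with more than 30 N (contact force between lens and cell above 30 N).
It fails at once if another thing on the bench was moved by more than 3 cm (distance of any of phone, driver, spacer, lenscap, flux, battery, brush from where it was at the start of the episode above 0.03 m).
It also fails if it takes over 72 s, if anything falls off the work surface, if the arm or the gripper's body presses on something with over 40 N, if the wrist force passes 120 N, or if a joint passes its speed limit or range.

## Working session

There is one attempt and no reset: what is moved stays moved. The work goes in short steps, Python scripts to look and compute and a tool call to move; the robot and the scene stay as the last step left them, time stands still between calls to the robot, and variables do not carry over. Pictures are saved under pics/ and viewed, and the job is handed in when it is done.

Besides the shell and the picture viewer there is one more tool, called as a command line: name --argument value ..., lists and objects as JSON in quotes. drive_tool: Moves the arm, as the interface text tells. Its arguments: {"type":"object","properties":{"moves":{"type":"array","items":{"type":"array","items":{"type":"array","items":{"type":"number"}}}}},"required":["moves"]}

```bash
mkdir -p pics; cat > h.py <<'E'
import numpy as np, cv2
from bench import arm
def K(n):
    p=arm.camera_params(n); f=192/np.tan(np.radians(p['fov_y']/2)); return p,f
def ray(n,u,v):
    p,f=K(n); d=np.array([(u-p['cx'])/f,(v-p['cy'])/f]); s=d.copy()
    for _ in range(20): s=d/(1+p['k1']*(s@s))
    T=np.array(p['world_from_camera']); return T[:3,3],T[:3,:3]@np.array([s[0],s[1],1])
def onz(n,u,v,z):
    o,d=ray(n,u,v); return o+d*(z-o[2])/d[2]
def proj(n,P):
    p,f=K(n); T=np.array(p['world_from_camera']); c=T[:3,:3].T@(np.array(P)-T[:3,3]); s=c[:2]/c[2]; s=s*(1+p['k1']*(s@s)); return np.array([p['cx'],p['cy']])+f*s
def cloud(n,dep):
    p,f=K(n); v,u=np.mgrid[0:384,0:512]; dx=(u-p['cx'])/f; dy=(v-p['cy'])/f; sx,sy=dx,dy
    for _ in range(20):
        k=1+p['k1']*(sx**2+sy**2); sx,sy=dx/k,dy/k
    T=np.array(p['world_from_camera']); c=np.stack([sx*dep,sy*dep,dep],-1); return c@T[:3,:3].T+T[:3,3]
E
python3 - <<'E'
from h import *
for n in ('scene','top'):
    im,d=arm.get_image(n); cv2.imwrite(f'pics/{n}0.png',im[...,::-1]); np.savez(f'{n}0.npz',im=im,d=d); p=arm.camera_params(n); print(p)
    cv2.imwrite(f'pics/{n}0b.png',cv2.resize(im[...,::-1],(800,600),interpolation=cv2.INTER_CUBIC))
print(arm.read_state())
E
```

```text
{'fov_y': 48.35171026234658, 'cx': 253.0117504432628, 'cy': 186.11556483589376, 'k1': -0.07578327199724774, 'world_from_camera': array([[-6.86467079e-02,  6.03236519e-01, -7.94602625e-01,
         1.32817945e+03],
       [ 9.97576286e-01,  3.24313306e-02, -6.15610413e-02,
         7.59092956e+01],
       [-1.13658478e-02, -7.96902699e-01, -6.04000750e-01,
         6.37212544e+02],
       [ 0.00000000e+00,  0.00000000e+00,  0.00000000e+00,
         1.00000000e+00]])}
{'fov_y': 42.983260876972466, 'cx': 244.95227752407567, 'cy': 187.6144245932213, 'k1': -0.1797585366710366, 'world_from_camera': array([[ 5.50845228e-04, -9.82832318e-01,  1.84500219e-01,
         2.92874783e+02],
       [-9.99939432e-01,  1.48670450e-03,  1.09050987e-02,
        -1.64521959e+00],
       [-1.09921807e-02, -1.84495052e-01, -9.82771971e-01,
         1.45705623e+03],
       [ 0.00000000e+00,  0.00000000e+00,  0.00000000e+00,
         1.00000000e+00]])}
{'clock': 0.1, 'joints': array([-9.08406781e-01,  3.85494096e-01,  6.75544735e-03, -4.55985871e-04,
       -1.19402383e+00, -2.58613851e-01]), 'joint_vel': array([ 0.000415  , -0.00160887,  0.00316353,  0.00067976, -0.00026481,
        0.00082795]), 'joint_efforts': array([-4.87202869e-04, -3.93318772e+01,  1.88928884e+01,  4.19800535e+00,
       -2.60368892e-03,  5.64085525e-06]), 'position': array([ 245.37510168, -574.23823861,  230.31640134]), 'ee_rot': array([-2.00436706e-01,  9.79706137e-01,  9.74845397e-04, -2.47034362e-04]), 'contact_force': array([ 0.15536143,  0.19790446, -0.61478639]), 'wrist_torque': array([-0.05721335, -0.01022952, -0.02204724]), 'gripper_width': 85.53286682436166}
```

View pics/scene0b.png

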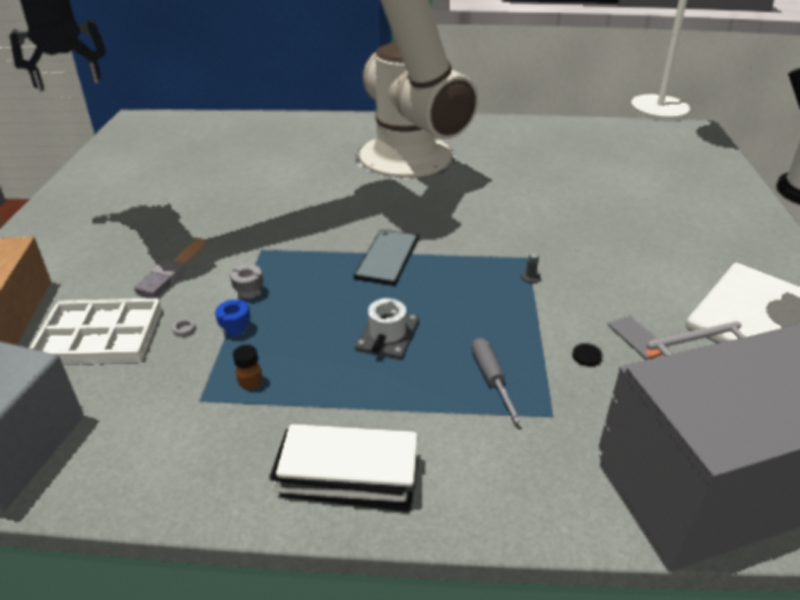

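View pics/top0b.png

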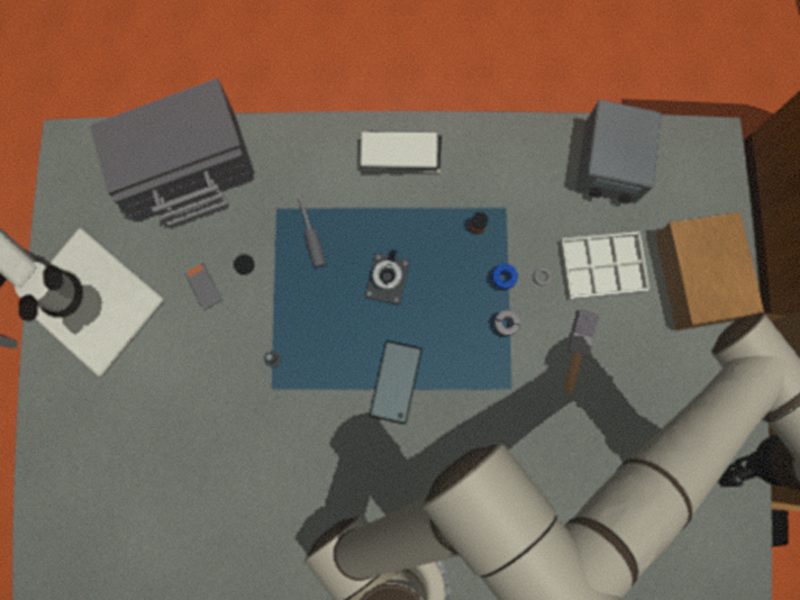

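The scene picture shows the cell at about (387,320), the lens at (532,268), the grey ring at (247,281) and the blue look-alike at (233,318), all at 800-px scale. In the top picture they are at (387,274), (271,357), (507,323) and (504,277). I'll zoom in next.

```bash
python3 - <<'E'
from h import *
T=[]
for n,cs in (('top',[(248,176),(173,228),(324,206)]),('scene',[(248,205),(340,170),(158,180)])):
    im=np.load(f'{n}0.npz')['im']
    T.append(np.hstack([cv2.resize(im[y-20:y+20,x-20:x+20,::-1],(260,260),interpolation=cv2.INTER_NEAREST) for x,y in cs]))
cv2.imwrite('pics/crops.png',np.vstack(T))
for n in('top','scene'):
    d=np.load(f'{n}0.npz')['d']; C=cloud(n,d)
    # bench plane check
    m=d>0
    for (x,y) in ((520,60),(650,100),(600,-100)):
        s=(abs(C[...,0]-x)<30)&(abs(C[...,1]-y)<30)&m; print(n,'z',np.median(C[s][:,2]),s.sum())
    lab=((C[...,2]>12)&(C[...,2]<140)&m&(C[...,0]>250)&(C[...,0]<900)&(abs(C[...,1])<450)).astype(np.uint8)
    k,l,st,ce=cv2.connectedComponentsWithStats(lab)
    for i in range(1,k):
        if st[i,4]>15: 
            Q=C[l==i]; print(n,st[i],ce[i].round(1),'lo',Q.min(0).round(),'hi',Q.max(0).round())
E
```

```text
top z 1.1673956702384203 387
top z 1.6699911713335496 369
top z 1.3302755141468197 386
top [ 369   72   34   55 1461] [386. 100.] lo [ 753. -450.   12.] hi [ 900. -370.  122.]
top [  95   74   67   71 1448] [129.  119.7] lo [696. 272.  13.] hi [900. 450. 140.]
top [ 231   84   52   27 1280] [256.3  97. ] lo [ 806. -101.   13.] hi [887.  58.  58.]
top [191 125  18  46 237] [200.5 154.5] lo [617. 126.  12.] hi [762. 182.  37.]
top [300 135  12  14 129] [305.7 141.8] lo [ 684. -184.   14.] hi [ 717. -154.   62.]
top [359 150  39  42 432] [377.8 169.1] lo [ 553. -450.   12.] hi [ 681. -334.   31.]
top [238 160  23  32 384] [247.3 175. ] lo [553. -31.  12.] hi [647.  35.  56.]
top [314 168  18  18 199] [322.7 176.4] lo [ 569. -243.   14.] hi [ 618. -194.   53.]
top [250 188   6   7  21] [252.7 191.2] lo [544. -16.  12.] hi [562.  -1.  19.]
top [316 198  17  17 194] [324.1 206.2] lo [ 481. -244.   14.] hi [ 528. -196.   48.]
top [361 198  22  53 519] [370.9 220.7] lo [ 374. -401.   12.] hi [ 531. -329.   29.]
top [170 226   7   6  36] [172.9 228.6] lo [430. 218.  14.] hi [445. 233.  50.]
t
[... 584 characters left out ...]
.   41.]
scene [   0  192  103  119 4037] [ 31.3 249.4] lo [ 557. -450.   12.] hi [ 900. -334.  113.]
scene [137 192  24  20 364] [148.7 201.2] lo [ 573. -243.   16.] hi [ 622. -194.   42.]
scene [236 192  24  35 598] [247.4 205.9] lo [571. -19.  12.] hi [652.  33.  48.]
scene [414 205  63  23 435] [444.7 214.6] lo [701. 318. 124.] hi [763. 440. 136.]
scene [301 217  32  53 388] [314.  235.5] lo [622. 125.  12.] hi [762. 183.  26.]
scene [149 220  19  27 378] [157.7 232.6] lo [ 686. -186.   12.] hi [ 720. -154.   58.]
scene [ 383  238   47   96 2324] [405.  285.6] lo [797. 272.  12.] hi [900. 306. 140.]
scene [ 172  272   95   49 3861] [221.  295.6] lo [ 812. -102.   12.] hi [894.  58.  49.]
```

View pics/crops.png

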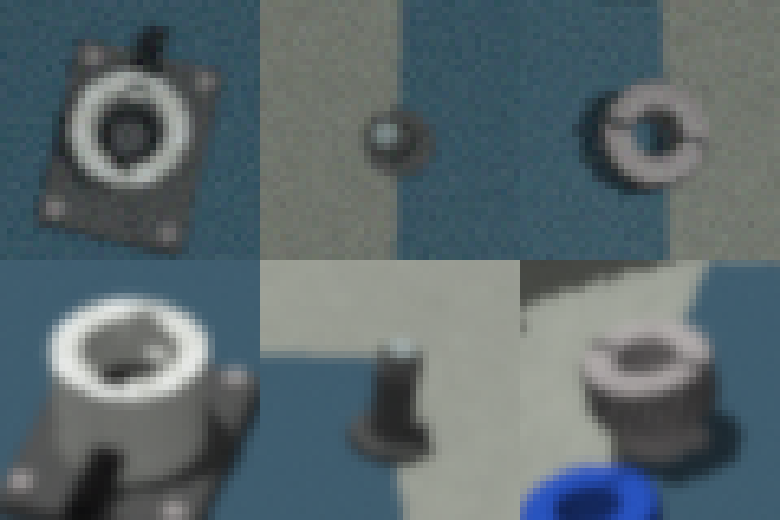

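```bash
cat > meas.py <<'E'
from h import *
from scipy.optimize import least_squares
def corr(n,d):
    """bench-plane correction: fit z=a+bx+cy on bench points"""
    C=cloud(n,d); x,y,z=C[...,0],C[...,1],C[...,2]
    m=(d>0)&(x>400)&(x<760)&(abs(y)<300)&(abs(z)<6)
    A=np.c_[np.ones(m.sum()),x[m]-600,y[m]]
    zz=z[m]; 
    for _ in range(3):
        c=np.linalg.lstsq(A,zz,rcond=None)[0]; r=abs(zz-A@c)<2.5; A,zz=A[r],zz[r]
    return C,c
if __name__=='__main__':
    for n in('top','scene'):
        f=np.load(f'{n}0.npz'); C,c=corr(n,f['d']); print(n,c)
        im=f['im'].astype(int)
        zc=C[...,2]-(c[0]+c[1]*(C[...,0]-600)+c[2]*C[...,1])
        for name,p,z0,r in (('cell',(602,5),48,40),('lens',(440,226),44,30),('ring',(506,-220),40,32)):
            s=(np.hypot(C[...,0]-p[0],C[...,1]-p[1])<r)&(f['d']>0)
            top=s&(abs(zc-z0)<3.5)
            print(n,name,top.sum(), 'zmed',np.median(zc[top]),C[top].mean(0).round(1), 'bbox mid',((C[top].min(0)+C[top].max(0))/2).round(1))
E
python3 meas.py
```

```text
top [ 1.01180562e+00  3.78146147e-04 -4.03847543e-04]
top cell 97 zmed 47.83914215972842 [594.3   7.7  48.9] bbox mid [594.1   8.   49.1]
top lens 16 zmed 43.34881937769306 [438.3 225.7  44.6] bbox mid [438.4 225.9  44.7]
top ring 115 zmed 40.501827308718546 [ 502.8 -219.6   41.4] bbox mid [ 504.7 -220.3   41.1]
scene [-0.9990044   0.004018   -0.00139685]
scene cell 185 zmed 46.912289810297715 [598.2   7.3  45.9] bbox mid [597.2   7.   45.9]
scene lens 23 zmed 42.64085877201251 [442.9 226.2  41.1] bbox mid [443.1 226.5  41.5]
scene ring 159 zmed 39.219671621863185 [ 508.6 -219.8   38.1] bbox mid [ 508.6 -220.2   38.2]
```

```bash
python3 - <<'E'
from h import *
from scipy.ndimage import map_coordinates
def edgecirc(n,c,z,R,guess_in=0):
    g=cv2.cvtColor(np.load(f'{n}0.npz')['im'],cv2.COLOR_RGB2GRAY).astype(float)
    c=np.array(c,float)
    for it in range(6):
        P=[];
        for a in np.linspace(0,2*np.pi,72,endpoint=False):
            rr=np.arange(R-7,R+7,0.5)
            uv=np.array([proj(n,[c[0]+r*np.cos(a),c[1]+r*np.sin(a),z]) for r in rr])
            v=map_coordinates(g,[uv[:,1],uv[:,0]],order=1)
            gr=np.gradient(cv2.GaussianBlur(v[:,None],(1,5),0)[:,0]); i=np.argmin(gr)
            if gr[i]<-2 and 0<i<len(rr)-1: P.append((a,rr[i]))
        P=np.array(P); A=np.c_[np.cos(P[:,0]),np.sin(P[:,0]),np.ones(len(P))]; w=np.ones(len(P),bool)
        for _ in range(4):
            s=np.linalg.lstsq(A[w],P[w,1],rcond=None)[0]; res=P[:,1]-A@s; w=abs(res)<2
        c=c+s[:2]
    return c.round(2),s[2].round(2),w.sum(),res[w].std().round(2)
for n,c0,r0 in(('top',(594,8),(503,-220)),('scene',(598,7),(508.5,-220))):
    print(n,'cell',edgecirc(n,c0,48,26),'ring',edgecirc(n,r0,40,24))
    # foot blobs / rim dump
im=np.load('top0.npz')['im']; im2=np.load('scene0.npz')['im']
a=cv2.resize(im[163:189,235:261,::-1],(390,390),interpolation=cv2.INTER_CUBIC); b=cv2.resize(im[196:217,313:334,::-1],(390,390),interpolation=cv2.INTER_CUBIC)
c=cv2.resize(im2[192:218,235:261,::-1],(390,390),interpolation=cv2.INTER_CUBIC)
d=cv2.resize(im2[168:189,147:168,::-1],(390,390),interpolation=cv2.INTER_CUBIC)
o=np.vstack([np.hstack([a,b]),np.hstack([c,d])]); o=cv2.resize(o,(600,600)); cv2.imwrite('pics/z.png',cv2.convertScaleAbs(o,alpha=1.2))
E
```

```text
Traceback (most recent call last):
  File "h.py", line 12, in proj
    p,f=K(n); T=np.array(p['world_from_camera']); c=T[:3,:3].T@(np.array(P)-T[:3,3]); s=c[:2]/c[2]; s=s*(1+p['k1']*(s@s)); return np.array([p['cx'],p['cy']])+f*s
        ~^^^
  File "h.py", line 4, in K
    p=arm.camera_params(n); f=192/np.tan(np.radians(p['fov_y']/2)); return p,f
ValueError: time passes only in moves, steps and waits
```

```bash
sed -i 's/^def K(n):/import functools\n@functools.lru_cache(None)\ndef K(n):/' h.py; cat > edge.py <<'E'
from h import *
from scipy.ndimage import map_coordinates
def edgecirc(n,im,c,z,R):
    g=cv2.cvtColor(im,cv2.COLOR_RGB2GRAY).astype(float)
    c=np.array(c,float)
    for it in range(6):
        P=[];
        for a in np.linspace(0,2*np.pi,72,endpoint=False):
            rr=np.arange(R-7,R+7,0.5)
            uv=np.array([proj(n,[c[0]+r*np.cos(a),c[1]+r*np.sin(a),z]) for r in rr])
            v=map_coordinates(g,[uv[:,1],uv[:,0]],order=1)
            gr=np.gradient(cv2.GaussianBlur(v[:,None],(1,5),0)[:,0]); i=np.argmin(gr)
            if gr[i]<-2 and 0<i<len(rr)-1: P.append((a,rr[i]))
        P=np.array(P); A=np.c_[np.cos(P[:,0]),np.sin(P[:,0]),np.ones(len(P))]; w=np.ones(len(P),bool)
        for _ in range(4):
            s=np.linalg.lstsq(A[w],P[w,1],rcond=None)[0]; res=P[:,1]-A@s; w=abs(res)<2
        c=c+s[:2]
    return c.round(2),s[2].round(2),w.sum(),res[w].std().round(2)
E
python3 - <<'E'
from edge import *
for n,c0,r0 in(('top',(594,8),(503,-220)),('scene',(598,7),(508.5,-220))):
    im=np.load(f'{n}0.npz')['im']
    print(n,'cell',edgecirc(n,im,c0,48,26),'ring',edgecirc(n,im,r0,40,24))
im=np.load('top0.npz')['im']; im2=np.load('scene0.npz')['im']
a=cv2.resize(im[163:189,235:261,::-1],(390,390),interpolation=cv2.INTER_CUBIC); b=cv2.resize(im[196:217,313:334,::-1],(390,390),interpolation=cv2.INTER_CUBIC)
c=cv2.resize(im2[192:218,235:261,::-1],(390,390),interpolation=cv2.INTER_CUBIC)
d=cv2.resize(im2[168:189,147:168,::-1],(390,390),interpolation=cv2.INTER_CUBIC)
o=np.vstack([np.hstack([a,b]),np.hstack([c,d])]); o=cv2.resize(o,(600,600)); cv2.imwrite('pics/z.png',cv2.convertScaleAbs(o,alpha=1.2))
E
```

```text
top cell (array([594.73,   6.87]), np.float64(26.82), np.int64(72), np.float64(0.53)) ring (array([ 503.5 , -219.45]), np.float64(22.79), np.int64(51), np.float64(0.52))
scene cell (array([597.27,   6.16]), np.float64(27.26), np.int64(72), np.float64(0.62)) ring (array([ 508.87, -219.74]), np.float64(23.4), np.int64(48), np.float64(0.82))
```

View pics/z.png

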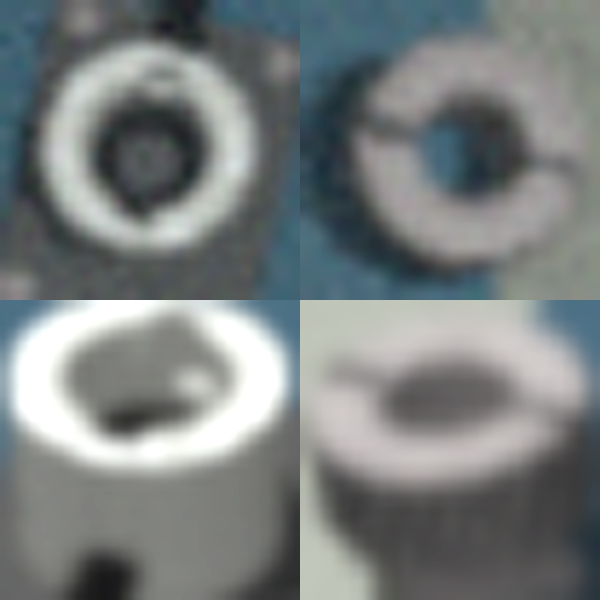

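```bash
python3 - <<'E'
from h import *
def w(n,L,z): return np.array([onz(n,u,v,z)[:2] for u,v in L])
s=w('top',[(228+x/6.5-.5+.0,156+y/6.5-.5) for x,y in[(93,55),(207,82),(168,232),(55,208)]],11)
print(s.round(1),s.mean(0)); 
for a,b in((3,0),(2,1)): q=s[b]-s[a]; print(np.degrees(np.arctan2(q[1],q[0])))
for a,b in((0,1),(3,2)): q=s[b]-s[a]; print(90+np.degrees(np.arctan2(q[1],q[0])))
def line(n,L,z):
    q=w(n,L,z); q=q[1]-q[0]; return np.degrees(np.arctan2(q[1],q[0]))%180
k=300/21
print('ring',line('top',[(313+(365-300)/k,196+122/k),(313+(575-300)/k,196+168/k)],40), line('scene',[(147+(330-300)/k,168+(365-300)/k),(147+(570-300)/k,168+(415-300)/k)],40))
k=300/26
print('notch',line('top',[(235+143/k,163+215/k),(235+160/k,163+75/k)],45), line('scene',[(235+120/k,192+125/k),(235+180/k,192+25/k)],44))
# foot mask angle
im=np.load('top0.npz')['im']; hsv=cv2.cvtColor(im,cv2.COLOR_RGB2HSV); 
sub=hsv[150:200,225:272]; m=((sub[...,1]<80)).astype(np.uint8)
m=cv2.morphologyEx(m,cv2.MORPH_OPEN,np.ones((3,3)))
c=max(cv2.findContours(m,0,1)[0],key=cv2.contourArea); b=cv2.boxPoints(cv2.minAreaRect(c))+[225,150]; q=w('top',b,10); print('foot',q.round(1),q.mean(0))
e=np.diff(np.vstack([q,q[:1]]),axis=0); print(np.linalg.norm(e,axis=1),np.degrees(np.arctan2(e[:,1],e[:,0])))
E
```

```text
[[637.7  24. ]
 [624.6 -29.3]
 [553.3 -10.9]
 [564.7  41.5]] [595.09511844   6.33247993]
-13.503912708381803
-14.505885563376493
-13.772276825346779
-12.264271312906843
ring 77.35404934766466 74.65302146699729
notch 173.1855956348028 163.68615726133257
foot [[557.7  50.9]
 [648.5  30.4]
 [631.6 -39.1]
 [541.2 -17.8]] [594.76475633   6.08111684]
[93.09606131 71.51888648 92.8472835  70.69059227] [ -12.75123311 -103.70483025  166.73989579   76.48862467]
```

```bash
cat > go.py <<'E'
import sys; from h import *
from scipy.spatial.transform import Rotation as R
def plan(x,y,z,yaw):
    "yaw: world angle of tool y (deg), tool down"
    s=arm.read_state(); p=s['position']; r=R.from_quat(s['ee_rot'])
    a=np.radians(yaw); Y=np.array([np.cos(a),np.sin(a),0]); Z=np.array([0,0,-1.]); X=np.cross(Y,Z)
    T=R.from_matrix(np.c_[X,Y,Z]); d=r.inv().apply(np.array([x,y,z])-p); rv=(r.inv()*T).as_rotvec()
    # steps if rotating first and then translating
    dT=T.inv().apply(np.array([x,y,z])-p)
    m=r.as_matrix()
    print('t',round(s['clock'],2),'pos',p.round(2),'yaw',np.degrees(np.arctan2(m[1,1],m[0,1])).round(2),'tilt',np.degrees(np.arccos(-m[2,2])).round(2),'F',s['contact_force'].round(2),'M',s['wrist_torque'].round(3),'w',s['gripper_width'].round(2),'j',s['joints'].round(3))
    print('shift now-frame mm',d.round(2),'rotvec',rv.round(4),'deg',np.degrees(np.linalg.norm(rv)).round(2),'shift after-rot mm',dT.round(2))
if __name__=='__main__': plan(*map(float,sys.argv[1:5]))
E
python3 go.py 440.6 226 150 90
```

```text
Traceback (most recent call last):
  File "go.py", line 13, in <module>
    if __name__=='__main__': plan(*map(float,sys.argv[1:5]))
                             ~~~~^^^^^^^^^^^^^^^^^^^^^^^^^^^
  File "go.py", line 11, in plan
    print('t',round(s['clock'],2),'pos',p.round(2),'yaw',np.degrees(np.arctan2(m[1,1],m[0,1])).round(2),'tilt',np.degrees(np.arccos(-m[2,2])).round(2),'F',s['contact_force'].round(2),'M',s['wrist_torque'].round(3),'w',s['gripper_width'].round(2),'j',s['joints'].round(3))
                                                                                                                                                                                                                          ^^^^^^^^^^^^^^^^^^^^^^^^
AttributeError: 'float' object has no attribute 'round'
```

```bash
sed -i "s/s\['gripper_width'\].round(2)/round(s['gripper_width'],2)/" go.py; python3 go.py 440.6 226 150 90
```

```text
t 0.1 pos [ 245.38 -574.24  230.32] yaw 113.13 tilt 0.12 F [ 0.16  0.2  -0.61] M [-0.057 -0.01  -0.022] w 85.53 j [-0.908  0.385  0.007 -0.    -1.194 -0.259]
shift now-frame mm [-493.83  659.1    81.59] rotvec [ 0.002  -0.0005  0.4036] deg 23.13 shift after-rot mm [-195.22  800.24   80.32]
```

drive_tool --moves '[[[1,0,0,0,0,0,0.101],[1,0,0,0,0,0,0.101],[1,0,0,0,0,0,0.101],[1,0,0,0,0,0,0.101],[1,-0.02,0.045,0,0,0,0],[1,-0.02,0.045,0,0,0,0],[1,-0.02,0.045,0,0,0,0],[1,-0.02,0.045,0,0,0,0]]]'

```text
clock: 0.9
position: [327.3, -393.7, 224.0]
ee_rot: [0.015, 1.0, 0.005, -0.004]
contact_force: [2.6, -1.2, -0.2]
gripper_width: 85.2
```

```bash
python3 go.py 440.6 226 150 90
```

```text
t 0.9 pos [ 327.34 -393.71  224.04] yaw 88.31 tilt 0.75 F [ 2.63 -1.23 -0.22] M [-0.052 -0.144 -0.036] w 85.17 j [-0.563  0.205 -0.266 -0.005 -1.112 -1.035]
shift now-frame mm [-95.59 621.99  79.66] rotvec [ 0.0104 -0.0078 -0.0294] deg 1.84 shift after-rot mm [-113.26  619.71   74.04]
```

drive_tool --moves '[[[1,-0.009,0.048,0.003,0,0,0],[1,-0.009,0.048,0.003,0,0,0],[1,-0.009,0.048,0.003,0,0,0],[1,-0.009,0.048,0.003,0,0,0],[1,-0.009,0.048,0.003,0,0,0],[1,-0.009,0.048,0.003,0,0,0],[1,-0.009,0.048,0.003,0,0,0],[1,-0.009,0.048,0.003,0,0,0],[1,-0.009,0.048,0.003,0,0,0],[1,-0.009,0.048,0.003,0,0,0],[1,-0.009,0.048,0.003,0,0,0],[1,-0.009,0.048,0.003,0,0,0],[1,0,0,0,0,0,0]]]'

```text
clock: 2.2
position: [449.6, 197.8, 191.1]
ee_rot: [0.012, 1.0, 0.006, -0.003]
contact_force: [-0.7, -0.4, -0.2]
gripper_width: 85.6
```

```bash
python3 go.py 440.6 226 100 90
```

```text
t 2.2 pos [449.63 197.83 191.14] yaw 88.68 tilt 0.78 F [-0.66 -0.44 -0.24] M [-0.104  0.029  0.039] w 85.55 j [ 0.737  0.194 -0.366 -0.016 -1.008 -2.323]
shift now-frame mm [ 9.05 26.88 91.53] rotvec [ 0.0118 -0.0067 -0.023 ] deg 1.53 shift after-rot mm [ 9.03 28.17 91.14]
```

drive_tool --moves '[[[1,0.0,0.014,0.02,0.012,-0.007,-0.023],[1,0.009,0.014,0.04,0,0,0],[1,0,0,0.03,0,0,0],[1,0,0,0,0,0,0]]]'

```text
clock: 2.6
position: [440.6, 228.7, 98.8]
ee_rot: [-0.002, 1.0, 0.0, 0.001]
contact_force: [0.8, -0.6, -0.5]
gripper_width: 85.4
```

```bash
python3 go.py 440.6 226 23 90; python3 - <<'E'
from h import *
im,d=arm.get_image('scene'); im2,d2=arm.get_image('top')
cv2.imwrite('pics/a1.png',np.hstack([cv2.resize(im[100:200,290:390,::-1],(400,400),interpolation=cv2.INTER_CUBIC),cv2.resize(im2[180:280,120:220,::-1],(400,400),interpolation=cv2.INTER_CUBIC)]))
E
```

```text
t 2.6 pos [440.61 228.67  98.8 ] yaw 90.2 tilt 0.09 F [ 0.82 -0.63 -0.52] M [-0.074  0.073  0.028] w 85.43 j [ 8.070e-01  3.140e-01 -4.830e-01  1.000e-03 -7.730e-01 -2.375e+00]
shift now-frame mm [ 0.13 -2.67 75.79] rotvec [0.0001 0.0015 0.0035] deg 0.22 shift after-rot mm [ 1.00e-02 -2.67e+00  7.58e+01]
```

View pics/a1.png

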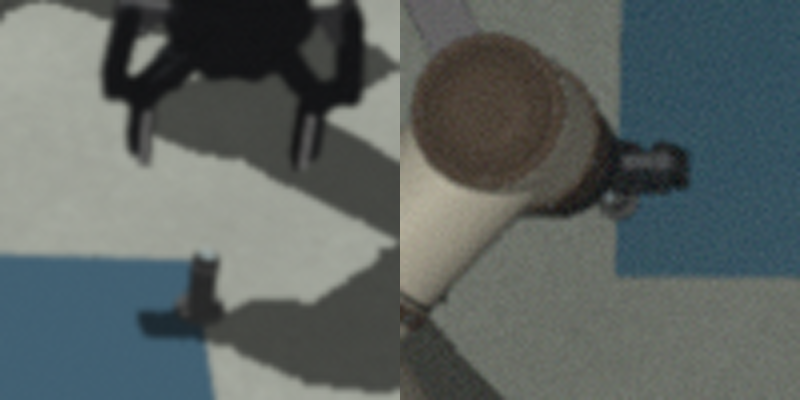

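drive_tool --moves '[[[1,0,-0.0027,0.03,0,0,0],[1,0,0,0.03,0,0,0],[1,0,0,0.015,0,0,0],[0,0,0,0,0,0,0],[0,0,0,0,0,0,0],[0,0,0,0,0,0,0],[0,0,0,0,0,0,0],[0,0,0,0,0,0,0],[0,0,0,0,0,0,0]]]'

```text
clock: 3.6
position: [454.5, 233.8, 41.4]
ee_rot: [-0.002, 1.0, 0.013, 0.016]
contact_force: [0.6, 0.6, -0.2]
gripper_width: 0.1
```

```bash
python3 go.py 440.6 226 23 180
```

```text
t 3.6 pos [454.51 233.81  41.44] yaw 90.21 tilt 2.37 F [ 0.59  0.56 -0.15] M [-0.024  0.026 -0.036] w 0.13 j [ 0.796  0.407 -0.536  0.009 -0.587 -2.372]
shift now-frame mm [14.53 -8.23 17.77] rotvec [-0.0054  0.0457 -1.5673] deg 89.84 shift after-rot mm [ 7.81 13.91 18.44]
```

```bash
python3 - <<'E'
from h import *
im,d=arm.get_image('scene'); im2,d2=arm.get_image('top')
cv2.imwrite('pics/a2.png',np.hstack([cv2.resize(im[100:200,290:390,::-1],(400,400),interpolation=cv2.INTER_CUBIC),cv2.resize(im2[180:280,120:220,::-1],(400,400),interpolation=cv2.INTER_CUBIC)]))
E
python3 go.py 440.6 226 80 90
```

```text
t 3.7 pos [454.51 233.88  41.18] yaw 90.22 tilt 2.37 F [0.91 0.41 1.05] M [-0.064 -0.25   0.049] w -0.03 j [ 0.796  0.408 -0.536  0.009 -0.586 -2.372]
shift now-frame mm [ 12.66  -6.83 -39.44] rotvec [0.0256 0.0324 0.0033] deg 2.38 shift after-rot mm [ 13.91  -7.88 -38.82]
```

View pics/a2.png

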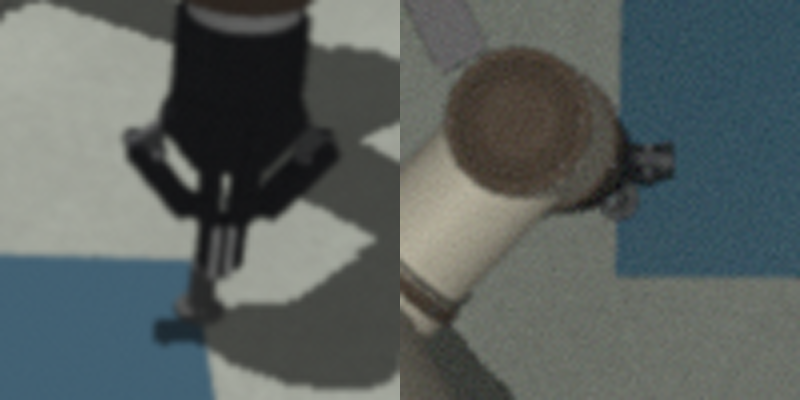

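The lens still stands at about (200,295) in the scene crop. The fast descent drifted by 14 mm in x, so the fingers closed in front of it. I'll back up and come down again in smaller, corrected steps.

drive_tool --moves '[[[0,0.0,0.0,-0.02,0,0,0],[1,0.0,0,-0.02,0.012,0.016,0.003],[1,0.006,-0.004,0,0.012,0.016,0],[1,0.006,-0.004,0,0,0,0],[1,0,0,0,0,0,0]]]'

```text
clock: 4.2
position: [438.6, 223.3, 80.1]
ee_rot: [0.0, 1.0, -0.001, -0.002]
contact_force: [-1.0, 0.4, -0.1]
gripper_width: 58.3
```

```bash
python3 go.py 440.6 226 60 90
```

```text
t 4.2 pos [438.55 223.26  80.12] yaw 89.97 tilt 0.31 F [-0.98  0.37 -0.08] M [-0.008  0.014 -0.013] w 58.29 j [ 0.8    0.338 -0.506 -0.003 -0.731 -2.369]
shift now-frame mm [-2.15  2.78 20.1 ] rotvec [-0.002  -0.005  -0.0005] deg 0.31 shift after-rot mm [-2.05  2.74 20.12]
```

drive_tool --moves '[[[1,-0.002,0.0027,0.005,0,-0.004,0],[1,0,0,0.01,0,0,0],[1,0,0,0.01,0,0,0],[1,0,0,0,0,0,0]]]'

```text
clock: 4.6
position: [439.0, 224.8, 50.6]
ee_rot: [0.0, 1.0, -0.003, -0.002]
contact_force: [-0.2, 0.5, -0.9]
gripper_width: 85.4
```

```bash
python3 go.py 440.6 226 23 90
```

```text
t 4.6 pos [439.02 224.83  50.56] yaw 89.96 tilt 0.37 F [-0.23  0.46 -0.94] M [0.043 0.029 0.008] w 85.38 j [ 8.040e-01  3.870e-01 -5.340e-01  1.000e-03 -6.570e-01 -2.376e+00]
shift now-frame mm [-1.69  1.31 27.55] rotvec [-0.0051 -0.0041 -0.0007] deg 0.37 shift after-rot mm [-1.58  1.17 27.56]
```

drive_tool --moves '[[[1,-0.0015,0.0012,0.009,-0.005,-0.004,0],[1,0,0,0.009,0,0,0],[1,0,0,0.005,0,0,0],[1,0,0,0,0,0,0]]]'

```text
clock: 5.0
position: [440.2, 225.5, 24.6]
ee_rot: [0.0, 1.0, -0.001, -0.001]
contact_force: [-0.5, -0.2, 1.2]
gripper_width: 85.3
```

```bash
python3 go.py 440.6 226 23 90
```

```text
t 5.0 pos [440.2  225.53  24.58] yaw 89.97 tilt 0.19 F [-0.49 -0.2   1.17] M [ 0.002 -0.008 -0.008] w 85.29 j [ 0.803  0.431 -0.555  0.    -0.589 -2.374]
shift now-frame mm [-0.4   0.48  1.58] rotvec [-0.0026 -0.0022 -0.0005] deg 0.2 shift after-rot mm [-0.4   0.47  1.58]
```

Position is good; closing the fingers.

drive_tool --moves '[[[0,0,0,0.001,0,0,0],[0,0,0,0,0,0,0],[0,0,0,0,0,0,0],[0,0,0,0,0,0,0],[0,0,0,0,0,0,0],[0,0,0,0,0,0,0]]]'

```text
clock: 5.6
position: [441.1, 226.3, 24.8]
ee_rot: [0.0, 1.0, -0.0, 0.0]
contact_force: [-0.4, 0.1, -0.1]
gripper_width: 14.9
```

```bash
python3 go.py 440.6 226 23 180
```

```text
t 5.6 pos [441.06 226.3   24.8 ] yaw 90.0 tilt 0.04 F [-0.42  0.13 -0.07] M [-0.003 -0.012 -0.012] w 14.93 j [ 8.030e-01  4.310e-01 -5.540e-01  1.000e-03 -5.860e-01 -2.374e+00]
shift now-frame mm [ 0.46 -0.3   1.8 ] rotvec [-6.0000e-04 -4.0000e-04 -1.5708e+00] deg 90.0 shift after-rot mm [0.3  0.46 1.8 ]
```

drive_tool --moves '[[[0,0,0,0,0,0,0],[1,0,0,0,0,0,0],[1,0,0,0,0,0,0],[1,0,0,0.001,0,0,-0.14],[1,0,0,0.001,0,0,-0.14],[1,0,0,0,0,0,-0.14],[1,0,0,0,0,0,-0.14],[1,0,0,0,0,0,-0.14],[1,0,0,0,0,0,-0.14],[1,0,0,0,0,0,-0.14],[1,0,0,0,0,0,-0.14],[1,0,0,0,0,0,-0.14],[1,0,0,0,0,0,-0.14],[1,0,0,0,0,0,-0.14],[1,0,0,0,0,0,0]]]'

```text
clock: 7.1
position: [441.4, 226.4, 23.0]
ee_rot: [0.719, -0.695, 0.0, -0.0]
contact_force: [-0.7, -0.4, -0.1]
gripper_width: 85.5
```

```bash
python3 go.py 441.06 226.3 21.5 180
```

```text
t 7.1 pos [441.4  226.41  23.03] yaw -178.12 tilt 0.05 F [-0.68 -0.38 -0.13] M [ 0.01  -0.041  0.009] w 85.53 j [ 0.802  0.434 -0.555  0.001 -0.581 -0.771]
shift now-frame mm [0.1  0.35 1.53] rotvec [-0.0007 -0.0005  0.0329] deg 1.88 shift after-rot mm [0.11 0.34 1.53]
```

drive_tool --moves '[[[1,0,0,0.0015,0,0,0.03],[0,0,0,0,0,0,0],[0,0,0,0,0,0,0],[0,0,0,0,0,0,0],[0,0,0,0,0,0,0],[0,0,0,0,0,0,0],[0,0,0,0,0,0,0],[0,0,0,0,0,0,0]]]'

```text
clock: 7.9
position: [441.4, 226.4, 21.6]
ee_rot: [-0.704, 0.71, -0.0, 0.0]
contact_force: [-0.8, -0.2, 0.4]
gripper_width: 15.1
```

```bash
python3 go.py 441.06 226.3 21.5 180
```

```text
t 7.9 pos [441.39 226.4   21.61] yaw 179.53 tilt 0.05 F [-0.81 -0.2   0.43] M [ 0.009  0.012 -0.004] w 15.06 j [ 0.802  0.437 -0.556  0.002 -0.578 -0.812]
shift now-frame mm [0.1  0.33 0.11] rotvec [-0.0006 -0.0006 -0.0083] deg 0.48 shift after-rot mm [0.1  0.33 0.11]
```

drive_tool --moves '[[[0,0,0,-0.005,0,0,0.14],[0,0,0,-0.01,0,0,0.14],[0,0,0,-0.01,0,0,0.14],[0,0,0,-0.01,0,0,0.14],[0,0,0,-0.01,0,0,0.14],[0,0,0,-0.01,0,0,0.14],[0,0,0,-0.01,0,0,0.14],[0,0,0,-0.01,0,0,0.14],[0,0,0,-0.01,0,0,0.14],[0,0,0,-0.005,0,0,0.14],[0,0,0,-0.005,0,0,0.14],[0,0,0,0,0,0,0.0]]]'

```text
clock: 9.1
position: [438.9, 224.5, 117.5]
ee_rot: [0.022, 1.0, -0.002, -0.003]
contact_force: [-0.2, 0.1, -1.1]
gripper_width: 14.9
```

```bash
python3 go.py 596.8 7 105 90
```

```text
t 9.1 pos [438.95 224.5  117.47] yaw 87.48 tilt 0.39 F [-0.22  0.12 -1.15] M [ 0.032 -0.052 -0.013] w 14.93 j [ 8.020e-01  2.870e-01 -4.620e-01 -1.000e-03 -8.290e-01 -2.416e+00]
shift now-frame mm [-167.32 -210.29   12.57] rotvec [-0.0044 -0.0052 -0.044 ] deg 2.55 shift after-rot mm [-157.85 -217.5    12.47]
```

drive_tool --moves '[[[0,0,0,0,-0.004,-0.005,-0.044],[0,-0.016,-0.022,0.001,0,0,0],[0,-0.016,-0.022,0.001,0,0,0],[0,-0.016,-0.022,0.001,0,0,0],[0,-0.016,-0.022,0.001,0,0,0],[0,-0.016,-0.022,0.001,0,0,0],[0,-0.016,-0.022,0.001,0,0,0],[0,-0.016,-0.022,0.001,0,0,0],[0,-0.016,-0.022,0.001,0,0,0],[0,-0.016,-0.022,0.001,0,0,0],[0,0,0,0,0,0,0]]]'

```text
clock: 10.2
position: [589.0, 21.5, 101.4]
ee_rot: [-0.021, 1.0, -0.001, -0.004]
contact_force: [0.5, -0.1, -0.6]
gripper_width: 14.9
```

```bash
python3 go.py 596.8 7 83 90
```

```text
t 10.2 pos [588.99  21.48 101.42] yaw 92.39 tilt 0.52 F [ 0.48 -0.15 -0.58] M [0.078 0.036 0.   ] w 14.9 j [ 3.110e-01  4.510e-01 -2.440e-01 -1.000e-03 -8.850e-01 -1.839e+00]
shift now-frame mm [ -7.36 -14.76  18.39] rotvec [-0.0021 -0.0089  0.0417] deg 2.44 shift after-rot mm [ -7.81 -14.48  18.42]
```

drive_tool --moves '[[[0,0,0,0,-0.002,-0.009,0.041],[0,-0.004,-0.0072,0.009,0,0,0],[0,-0.004,-0.0072,0.009,0,0,0],[0,0,0,0,0,0,0]]]'

```text
clock: 10.6
position: [595.5, 6.0, 79.4]
ee_rot: [-0.003, 1.0, -0.0, -0.002]
contact_force: [-0.4, -0.3, -0.4]
gripper_width: 15.4
```

```bash
python3 go.py 596.8 7 83 90; python3 - <<'E'
from h import *
im,d=arm.get_image('scene'); im2,d2=arm.get_image('top')
np.savez('hov.npz',im=im,d=d,im2=im2,d2=d2)
cv2.imwrite('pics/a3.png',np.hstack([cv2.resize(im[160:230,213:283,::-1],(400,400),interpolation=cv2.INTER_CUBIC),cv2.resize(im2[140:210,213:283,::-1],(400,400),interpolation=cv2.INTER_CUBIC)]))
E
```

```text
t 10.6 pos [595.53   6.01  79.41] yaw 90.39 tilt 0.27 F [-0.42 -0.28 -0.43] M [-0.038 -0.002 -0.041] w 15.44 j [ 2.810e-01  4.840e-01 -2.530e-01 -1.000e-03 -8.390e-01 -1.844e+00]
shift now-frame mm [-1.26  0.98 -3.6 ] rotvec [-0.0003 -0.0047  0.0067] deg 0.47 shift after-rot mm [-1.27  0.99 -3.59]
```

View pics/a3.png

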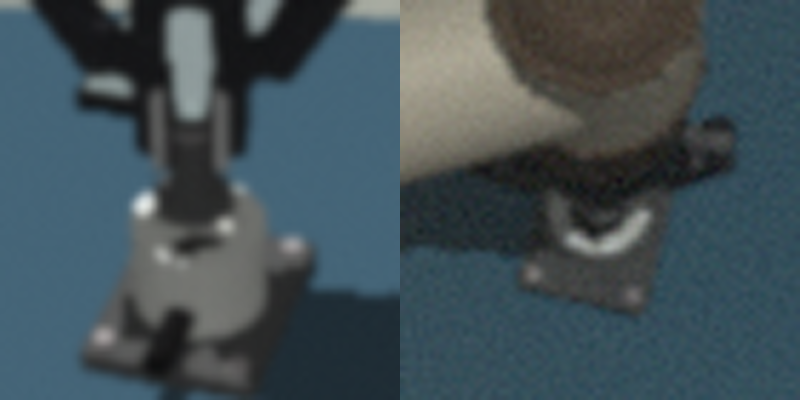

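```bash
python3 - <<'E'
from h import *
from scipy.optimize import least_squares
f=np.load('hov.npz'); C=cloud('scene',f['d']); c=[-0.999,0.004018,-0.0014]
z=C[...,2]-(c[0]+c[1]*(C[...,0]-600)+c[2]*C[...,1])
def fit(sel,R,g):
    P=C[sel]; 
    o=least_squares(lambda q:np.hypot(P[:,0]-q[0],P[:,1]-q[1])-R,g,loss='soft_l1',f_scale=1); return o.x.round(2),len(P),np.median(abs(o.fun)).round(2)
near=(np.hypot(C[...,0]-597,C[...,1]-7)<32)&(f['d']>0)
print('cup',fit(near&(z>22)&(z<44),26,[597,7]))
for a,b in((22,33),(33,44)): print(fit(near&(z>a)&(z<b),26,[597,7]))
b=near&(z>66)&(z<80)&(abs(C[...,1]-6)<9)
print('barrel',fit(b,8.5,[597,7]))
fl=near&(z>58)&(z<63); print('flange',fit(fl,16,[597,7]), C[fl].min(0),C[fl].max(0))
g=np.load('scene0.npz'); C=cloud('scene',g['d']);z=C[...,2]-(c[0]+c[1]*(C[...,0]-600)+c[2]*C[...,1])
near=(np.hypot(C[...,0]-597,C[...,1]-7)<32)&(g['d']>0)
print('cup before',fit(near&(z>22)&(z<44),26,[597,7]))
n2=(np.hypot(C[...,0]-442,C[...,1]-226)<22)&(g['d']>0)
print('lens before',fit(n2&(z>12)&(z<38),8.5,[442,226]))
n2=(np.hypot(C[...,0]-507,C[...,1]+220)<32)&(g['d']>0)
print('ring before',fit(n2&(z>20)&(z<37),24,[507,-220]))
for r in range(165,210,2): print(r,''.join('%4d'%min(999,v) for v in z[r,236:262]))if 0 else None
E
```

```text
cup (array([597.03,   7.21]), 239, np.float64(1.3))
(array([598.26,   7.41]), 142, np.float64(2.62))
(array([596.27,   7.17]), 97, np.float64(0.69))
barrel (array([597.12,   5.82]), 34, np.float64(0.57))
flange (array([595.8,   5.4]), 66, np.float64(2.42)) [587.60441837  -9.69309415  57.22038033] [614.36306399  21.51822418  61.90153383]
cup before (array([598.45,   7.31]), 292, np.float64(2.25))
lens before (array([440.01, 226.32]), 60, np.float64(0.77))
ring before (array([ 506.94, -220.75]), 149, np.float64(1.26))
```

drive_tool --moves '[[[0,-0.001,0.0011,0.002,0,-0.0047,0.006],[0,0,0,0.002,0,0,0],[0,0,0,0,0,0,0]]]'

```text
clock: 11.0
position: [597.4, 8.7, 76.9]
ee_rot: [-0.001, 1.0, 0.0, 0.002]
contact_force: [-1.4, 0.4, -1.0]
gripper_width: 15.3
```

```bash
python3 go.py 596.5 7.1 70 90
```

```text
t 11.0 pos [597.39   8.65  76.92] yaw 90.14 tilt 0.2 F [-1.4   0.37 -0.97] M [ 0.049 -0.019  0.028] w 15.27 j [ 2.860e-01  4.860e-01 -2.570e-01  1.000e-03 -8.240e-01 -1.855e+00]
shift now-frame mm [ 0.92 -1.55  6.91] rotvec [0.0002 0.0035 0.0025] deg 0.25 shift after-rot mm [ 0.89 -1.55  6.92]
```

drive_tool --moves '[[[0,0.0007,-0.001,0.003,0,0.002,0.001],[0,0,0,0,0,0,0],[0,0,0,0,0,0,0]]]'

```text
clock: 11.3
position: [596.8, 8.0, 74.1]
ee_rot: [-0.001, 1.0, 0.0, 0.001]
contact_force: [-0.5, 0.3, -1.3]
gripper_width: 15.2
```

```bash
python3 go.py 596.5 7.1 70 90;python3 go.py 596.5 7.1 70 90
```

```text
t 11.3 pos [596.77   8.04  74.13] yaw 90.13 tilt 0.13 F [-0.54  0.29 -1.35] M [0.   0.02 0.01] w 15.21 j [ 0.285  0.489 -0.26   0.    -0.819 -1.853]
shift now-frame mm [ 0.28 -0.94  4.13] rotvec [0.0005 0.0022 0.0023] deg 0.18 shift after-rot mm [ 0.27 -0.94  4.13]
t 11.3 pos [596.77   8.04  74.13] yaw 90.13 tilt 0.13 F [-0.54  0.29 -1.35] M [0.   0.02 0.01] w 15.21 j [ 0.285  0.489 -0.26   0.    -0.819 -1.853]
shift now-frame mm [ 0.28 -0.94  4.13] rotvec [0.0005 0.0022 0.0023] deg 0.18 shift after-rot mm [ 0.27 -0.94  4.13]
```

drive_tool --moves '[[[0,0.0002,-0.0009,0.002,0,0.001,0.001],[0,0,0,0,0,0,0],[0,0,0,0.0015,0,0,0],[0,0,0,0,0,0,0]]]'

```text
clock: 11.7
position: [596.6, 7.0, 70.5]
ee_rot: [-0.001, 1.0, 0.0, 0.001]
contact_force: [0.3, -0.3, -0.7]
gripper_width: 15.3
```

```bash
python3 go.py 596.5 7.1 68 90
```

```text
t 11.7 pos [596.6    6.96  70.5 ] yaw 90.06 tilt 0.09 F [ 0.29 -0.35 -0.74] M [ 0.     0.063 -0.079] w 15.26 j [ 0.283  0.494 -0.263 -0.    -0.812 -1.852]
shift now-frame mm [0.11 0.14 2.5 ] rotvec [0.0005 0.0014 0.0011] deg 0.11 shift after-rot mm [0.1  0.14 2.5 ]
```

drive_tool --moves '[[[0,0,0,0.0012,0,0,0],[0,0,0,0,0,0,0],[0,0,0,0.001,0,0,0],[0,0,0,0,0,0,0]]]'

```text
clock: 12.1
position: [597.0, 7.0, 69.6]
ee_rot: [-0.001, 1.0, 0.0, 0.001]
contact_force: [0.1, 0.1, -1.2]
gripper_width: 14.8
```

```bash
python3 go.py 596.5 7.1 68 90
```

```text
t 12.1 pos [597.01   7.01  69.64] yaw 90.1 tilt 0.14 F [ 0.14  0.1  -1.18] M [-0.016  0.036 -0.004] w 14.81 j [ 2.830e-01  4.950e-01 -2.640e-01  1.000e-03 -8.090e-01 -1.852e+00]
shift now-frame mm [0.51 0.09 1.64] rotvec [0.0003 0.0024 0.0018] deg 0.17 shift after-rot mm [0.51 0.09 1.64]
```

drive_tool --moves '[[[0,0.0004,0,0.0015,0,0.002,0],[0,0,0,0,0,0,0],[0,0,0,0.0015,0,0,0],[0,0,0,0,0,0,0]]]'

```text
clock: 12.5
position: [597.3, 7.1, 69.6]
ee_rot: [-0.002, 1.0, -0.0, 0.001]
contact_force: [-0.1, -0.2, -1.1]
gripper_width: 15.2
```

```bash
python3 go.py 596.5 7.1 62 90
```

```text
t 12.5 pos [597.34   7.08  69.62] yaw 90.18 tilt 0.16 F [-0.09 -0.22 -1.1 ] M [0.01  0.17  0.035] w 15.22 j [ 2.830e-01  4.960e-01 -2.640e-01  1.000e-03 -8.090e-01 -1.852e+00]
shift now-frame mm [0.86 0.02 7.62] rotvec [-0.0001  0.0027  0.0031] deg 0.24 shift after-rot mm [0.84 0.02 7.62]
```

drive_tool --moves '[[[0,0.0006,0,0.002,0,0.002,0]]]'

```text
clock: 12.6
position: [597.3, 7.1, 69.1]
ee_rot: [-0.002, 1.0, -0.0, 0.001]
contact_force: [-4.6, -0.3, 16.5]
gripper_width: 14.7
```

```bash
python3 go.py 596.5 7.1 62 90
```

```text
t 12.6 pos [597.31   7.06  69.14] yaw 90.23 tilt 0.12 F [-4.56 -0.25 16.49] M [0.274 1.335 0.005] w 14.71 j [ 0.283  0.496 -0.264  0.002 -0.809 -1.851]
shift now-frame mm [0.83 0.04 7.14] rotvec [-0.0006  0.0021  0.004 ] deg 0.26 shift after-rot mm [0.81 0.04 7.14]
```

drive_tool --moves '[[[0,0,0,-0.001,0,0,0],[0,-0.001,0,0,0,0,0],[0,0,0,0,0,0,0]]]'

```text
clock: 12.9
position: [598.6, 7.2, 69.6]
ee_rot: [-0.002, 1.0, -0.0, 0.001]
contact_force: [-0.5, 0.1, 1.7]
gripper_width: 15.0
```

```bash
python3 go.py 596.5 7.1 62 90
```

```text
t 12.9 pos [598.57   7.2   69.55] yaw 90.22 tilt 0.15 F [-0.5   0.13  1.75] M [ 0.076  0.177 -0.015] w 14.99 j [ 2.83e-01  4.97e-01 -2.60e-01  1.00e-03 -8.10e-01 -1.85e+00]
shift now-frame mm [ 2.09 -0.09  7.55] rotvec [-0.0001  0.0027  0.0038] deg 0.27 shift after-rot mm [ 2.07 -0.1   7.55]
```

drive_tool --moves '[[[0,0,0,0.0012,0,0,0]]]'

```text
clock: 13.0
position: [598.7, 7.2, 69.3]
ee_rot: [-0.002, 1.0, -0.0, 0.001]
contact_force: [-5.4, 2.1, 14.7]
gripper_width: 15.0
```

```bash
python3 go.py 596.5 7.1 62 90
```

```text
t 13.0 pos [598.72   7.16  69.35] yaw 90.26 tilt 0.15 F [-5.37  2.06 14.72] M [ 0.45   1.518 -0.015] w 14.96 j [ 0.283  0.498 -0.26   0.002 -0.81  -1.85 ]
shift now-frame mm [ 2.24 -0.05  7.34] rotvec [-0.0007  0.0025  0.0045] deg 0.3 shift after-rot mm [ 2.22 -0.06  7.35]
```

drive_tool --moves '[[[0,0,0,-0.003,0,0,0],[0,0,0,0,0,0,0]]]'

```text
clock: 13.2
position: [598.6, 7.2, 72.0]
ee_rot: [-0.002, 1.0, -0.0, 0.001]
contact_force: [-0.2, 1.0, 0.0]
gripper_width: 15.2
```

```bash
python3 go.py 596.5 7.1 62 90; python3 - <<'E'
from h import *
from scipy.optimize import least_squares
im,d=arm.get_image('scene'); im2,d2=arm.get_image('top')
np.savez('hov2.npz',im=im,d=d,im2=im2,d2=d2)
cv2.imwrite('pics/a4.png',np.hstack([cv2.resize(im[175:215,228:268,::-1],(400,400),interpolation=cv2.INTER_CUBIC),cv2.resize(im2[155:195,228:268,::-1],(400,400),interpolation=cv2.INTER_CUBIC)]))
C=cloud('scene',d); c=[-0.999,0.004018,-0.0014]
z=C[...,2]-(c[0]+c[1]*(C[...,0]-600)+c[2]*C[...,1])
near=(np.hypot(C[...,0]-597,C[...,1]-7)<32)&(d>0)
for a,b,R,w in((10,22,26,30),(22,33,26,30),(33,44,26,30),(58,72,8.5,9),(57,64,8.5,9),(64,72,8.5,9)):
    P=C[near&(z>a)&(z<b)&(abs(C[...,1]-7)<w)]
    o=least_squares(lambda q:np.hypot(P[:,0]-q[0],P[:,1]-q[1])-R,[597,7],loss='soft_l1',f_scale=1); print(a,b,o.x.round(2),len(P),np.median(abs(o.fun)).round(2))
E
```

```text
t 13.2 pos [598.64   7.21  71.97] yaw 90.25 tilt 0.13 F [-0.22  0.97  0.01] M [ 0.008 -0.05   0.015] w 15.23 j [ 0.283  0.495 -0.258  0.002 -0.816 -1.85 ]
shift now-frame mm [ 2.16 -0.09  9.96] rotvec [-0.0006  0.0022  0.0043] deg 0.28 shift after-rot mm [ 2.14 -0.11  9.97]
10 22 [596.59   7.31] 90 0.71
22 33 [596.89   7.16] 96 0.8
33 44 [596.25   7.37] 93 0.72
58 72 [600.75   7.05] 37 0.58
57 64 [600.47   7.04] 20 0.41
64 72 [601.06   7.2 ] 22 0.69
```

View pics/a4.png

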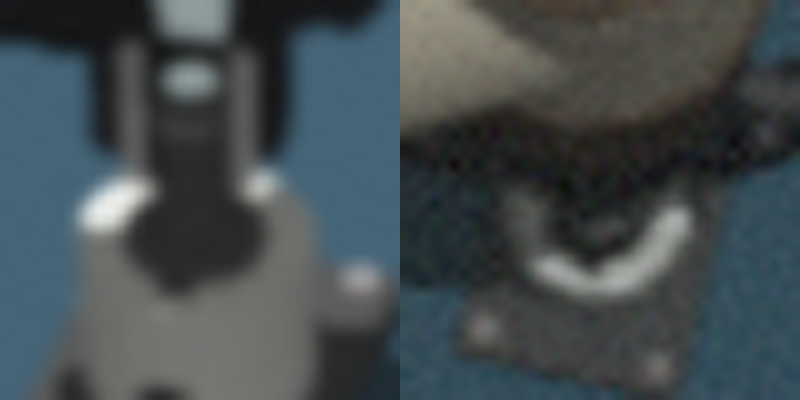

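The scene crop shows the lens flange overhanging the front (+x) side of the rim, at about (190,270) in the left crop. The cylinder fits agree: the lens is about 4 mm too far in +x, so I'll move to x≈594.7.

drive_tool --moves '[[[0,0.0025,0,0,0,0.002,0.004],[0,0.0014,0,0,0,0,0],[0,0,0,0,0,0,0],[0,0,0,0,0,0,0]]]'

```text
clock: 13.7
position: [593.0, 6.9, 69.8]
ee_rot: [0.0, 1.0, -0.001, -0.002]
contact_force: [0.1, -0.9, -0.3]
gripper_width: 15.0
```

```bash
python3 go.py 594.7 7.3 69 90; python3 - <<'E'
from h import *
from scipy.optimize import least_squares
im,d=arm.get_image('scene')
cv2.imwrite('pics/a5.png',cv2.resize(im[175:215,228:268,::-1],(400,400),interpolation=cv2.INTER_CUBIC))
C=cloud('scene',d); c=[-0.999,0.004018,-0.0014]
z=C[...,2]-(c[0]+c[1]*(C[...,0]-600)+c[2]*C[...,1])
near=(np.hypot(C[...,0]-597,C[...,1]-7)<32)&(d>0)
for a,b,R,w in((22,33,26,30),(33,44,26,30),(57,72,8.5,9)):
    P=C[near&(z>a)&(z<b)&(abs(C[...,1]-7)<w)]
    o=least_squares(lambda q:np.hypot(P[:,0]-q[0],P[:,1]-q[1])-R,[597,7],loss='soft_l1',f_scale=1); print(a,b,o.x.round(2),len(P),np.median(abs(o.fun)).round(2))
E
```

```text
t 13.7 pos [593.01   6.86  69.82] yaw 89.96 tilt 0.24 F [ 0.1  -0.93 -0.28] M [ 0.03  -0.024 -0.006] w 14.96 j [ 0.284  0.492 -0.269  0.    -0.814 -1.856]
shift now-frame mm [-1.7   0.44  0.81] rotvec [-0.0012 -0.004  -0.0007] deg 0.24 shift after-rot mm [-1.69  0.44  0.82]
22 33 [597.03   7.3 ] 109 0.95
33 44 [596.48   7.38] 90 0.73
57 72 [595.14   6.48] 41 0.67
```

View pics/a5.png

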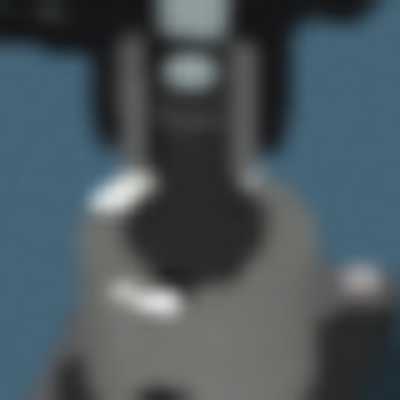

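drive_tool --moves '[[[0,-0.0012,0.0005,-0.0005,0,-0.003,0],[0,0,0,0,0,0,0],[0,0,0,0,0,0,0]]]'

```text
clock: 14.05
position: [594.5, 7.4, 70.4]
ee_rot: [0.0, 1.0, -0.001, -0.0]
contact_force: [0.2, 0.9, -1.6]
gripper_width: 14.7
```

```bash
python3 go.py 594.7 7.6 69 90
```

```text
t 14.05 pos [594.46   7.44  70.41] yaw 89.96 tilt 0.07 F [ 0.17  0.93 -1.63] M [-0.034  0.042 -0.018] w 14.69 j [ 2.850e-01  4.920e-01 -2.680e-01  1.000e-03 -8.120e-01 -1.858e+00]
shift now-frame mm [-0.24  0.17  1.41] rotvec [-0.0011 -0.0005 -0.0008] deg 0.08 shift after-rot mm [-0.24  0.16  1.41]
```

drive_tool --moves '[[[0,-0.0001,0.0001,0.0013,0,0,0],[0,0,0,0,0,0,0],[0,0,0,0.0012,0,0,0],[0,0,0,0,0,0,0]]]'

```text
clock: 14.45
position: [594.6, 7.6, 67.7]
ee_rot: [0.0, 1.0, -0.001, -0.0]
contact_force: [0.1, 1.2, -0.8]
gripper_width: 15.3
```

```bash
python3 go.py 594.7 7.6 62 90
```

```text
t 14.45 pos [594.59   7.55  67.72] yaw 89.96 tilt 0.07 F [ 0.1   1.17 -0.8 ] M [0.068 0.05  0.02 ] w 15.3 j [ 2.850e-01  4.960e-01 -2.700e-01  1.000e-03 -8.060e-01 -1.858e+00]
shift now-frame mm [-0.11  0.05  5.72] rotvec [-0.0011 -0.0004 -0.0008] deg 0.08 shift after-rot mm [-0.11  0.05  5.72]
```

drive_tool --moves '[[[0,0,0,0.0012,0,0,0],[0,0,0,0,0,0,0],[0,0,0,0.0012,0,0,0],[0,0,0,0,0,0,0],[0,0,0,0.0012,0,0,0],[0,0,0,0,0,0,0]]]'

```text
clock: 15.05
position: [594.5, 7.5, 63.7]
ee_rot: [0.0, 1.0, -0.001, -0.0]
contact_force: [0.3, 0.5, -0.7]
gripper_width: 14.7
```

```bash
python3 go.py 594.7 7.6 56 90
```

```text
t 15.05 pos [594.54   7.5   63.7 ] yaw 89.95 tilt 0.07 F [ 0.35  0.53 -0.68] M [ 0.    -0.006 -0.012] w 14.72 j [ 2.850e-01  5.010e-01 -2.730e-01  1.000e-03 -7.980e-01 -1.858e+00]
shift now-frame mm [-0.17  0.11  7.7 ] rotvec [-0.0011 -0.0006 -0.0008] deg 0.09 shift after-rot mm [-0.16  0.1   7.7 ]
```

drive_tool --moves '[[[0,0,0,0.0012,0,0,0],[0,0,0,0,0,0,0],[0,0,0,0.0012,0,0,0],[0,0,0,0,0,0,0],[0,0,0,0.0012,0,0,0],[0,0,0,0,0,0,0],[0,0,0,0.0012,0,0,0],[0,0,0,0,0,0,0]]]'

```text
clock: 15.85
position: [594.6, 7.5, 58.5]
ee_rot: [0.0, 1.0, -0.001, -0.0]
contact_force: [-0.6, 0.1, -0.9]
gripper_width: 14.8
```

```bash
python3 go.py 594.7 7.6 53 90
```

```text
t 15.85 pos [594.57   7.52  58.5 ] yaw 89.96 tilt 0.07 F [-0.57  0.08 -0.95] M [-0.005  0.009 -0.014] w 14.82 j [ 2.850e-01  5.070e-01 -2.780e-01  1.000e-03 -7.860e-01 -1.858e+00]
shift now-frame mm [-0.14  0.09  5.5 ] rotvec [-0.0011 -0.0005 -0.0008] deg 0.08 shift after-rot mm [-0.13  0.08  5.5 ]
```

Now in smaller steps, watching the force.

drive_tool --moves '[[[0,0,0,0.0012,0,0,0],[0,0,0,0,0,0,0],[0,0,0,0.0012,0,0,0],[0,0,0,0,0,0,0],[0,0,0,0.001,0,0,0]]]'

```text
clock: 16.35
position: [594.7, 7.5, 55.0]
ee_rot: [0.0, 1.0, -0.001, -0.0]
contact_force: [-0.5, 0.6, -0.8]
gripper_width: 14.8
```

```bash
python3 go.py 594.7 7.6 53 90
```

```text
t 16.35 pos [594.72   7.54  54.96] yaw 89.96 tilt 0.07 F [-0.5   0.64 -0.75] M [-0.022  0.024  0.009] w 14.84 j [ 2.850e-01  5.120e-01 -2.810e-01  1.000e-03 -7.780e-01 -1.858e+00]
shift now-frame mm [0.02 0.06 1.96] rotvec [-0.0011 -0.0002 -0.0006] deg 0.07 shift after-rot mm [0.02 0.06 1.96]
```

drive_tool --moves '[[[0,0,0,0.0008,0,0,0],[0,0,0,0.0006,0,0,0]]]'

```text
clock: 16.55
position: [594.7, 7.5, 53.4]
ee_rot: [0.0, 1.0, -0.001, -0.0]
contact_force: [0.3, -0.9, -1.6]
gripper_width: 14.9
```

drive_tool --moves '[[[0,0,0,0.0006,0,0,0]]]'

```text
clock: 16.65
position: [594.7, 7.5, 52.7]
ee_rot: [0.0, 1.0, -0.001, -0.0]
contact_force: [0.5, 0.1, 0.0]
gripper_width: 15.0
```

drive_tool --moves '[[[0,0,0,0.0005,0,0,0]]]'

```text
clock: 16.75
position: [594.7, 7.5, 52.1]
ee_rot: [0.0, 1.0, -0.001, -0.0]
contact_force: [-0.6, 0.5, -0.7]
gripper_width: 14.9
```

drive_tool --moves '[[[0,0,0,0.0005,0,0,0]]]'

```text
clock: 16.85
position: [594.7, 7.5, 51.6]
ee_rot: [0.0, 1.0, -0.001, -0.0]
contact_force: [0.2, -0.4, -0.2]
gripper_width: 14.7
```

drive_tool --moves '[[[0,0,0,0.0005,0,0,0]]]'

```text
clock: 16.95
position: [594.7, 7.5, 51.1]
ee_rot: [0.0, 1.0, -0.001, -0.0]
contact_force: [-0.7, -0.1, -0.7]
gripper_width: 15.1
```

drive_tool --moves '[[[0,0,0,0.0005,0,0,0]]]'

```text
clock: 17.05
position: [594.7, 7.5, 50.5]
ee_rot: [0.0, 1.0, -0.001, -0.0]
contact_force: [-0.9, 1.0, 0.6]
gripper_width: 14.7
```

drive_tool --moves '[[[0,0,0,0.0005,0,0,0]]]'

```text
clock: 17.15
position: [594.7, 7.5, 50.1]
ee_rot: [0.0, 1.0, -0.001, -0.0]
contact_force: [-0.6, 0.5, 2.7]
gripper_width: 15.0
```

drive_tool --moves '[[[0,0,0,0.0003,0,0,0]]]'

```text
clock: 17.25
position: [594.7, 7.5, 50.1]
ee_rot: [0.0, 1.0, -0.001, -0.0]
contact_force: [-1.2, -0.3, 1.3]
gripper_width: 15.1
```

drive_tool --moves '[[[0.3,0,0,0,0,0,0],[0.4,0,0,0,0,0,0],[0.5,0,0,0,0,0,0],[0.6,0,0,0,0,0,0],[0.7,0,0,-0.01,0,0,0],[0.7,0,0,-0.02,0,0,0],[0.8,0,0,-0.025,0,0,0],[1,0,0,-0.025,0,0,0],[1,0,0,0,0,0,0]]]'

```text
clock: 18.15
position: [595.4, 7.4, 135.3]
ee_rot: [-0.0, 1.0, -0.001, 0.0]
contact_force: [0.4, -0.4, 0.8]
gripper_width: 85.1
```

```bash
python3 go.py 506 -220 130 90; python3 - <<'E'
from h import *
im,d=arm.get_image('scene'); np.savez('s5.npz',im=im,d=d)
cv2.imwrite('pics/a6.png',cv2.resize(im[165:225,218:278,::-1],(480,480),interpolation=cv2.INTER_CUBIC))
E
```

```text
t 18.15 pos [595.45   7.42 135.25] yaw 90.01 tilt 0.13 F [ 0.39 -0.38  0.78] M [ 0.001 -0.044  0.034] w 85.09 j [ 0.285  0.418 -0.2    0.003 -0.953 -1.858]
shift now-frame mm [  89.49 -227.39    5.63] rotvec [-0.0021  0.001   0.0002] deg 0.13 shift after-rot mm [  89.45 -227.42    5.25]
```

View pics/a6.png

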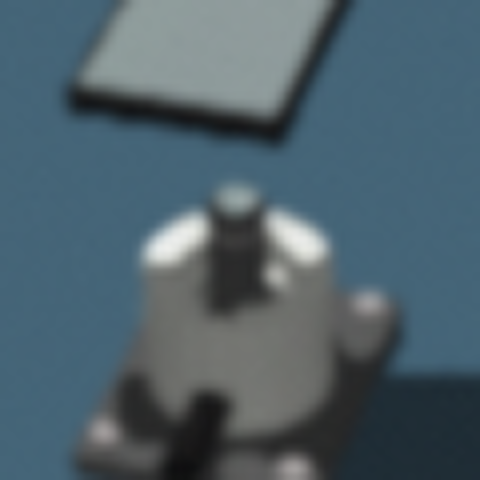

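The lens stands upright in the cell, its glass at (237,195) in the crop. Next the ring, at about (506.6, -219.6).

drive_tool --moves '[[[1,0.009,-0.0225,0,0,0,0],[1,0.009,-0.0225,0,0,0,0],[1,0.009,-0.0225,0,0,0,0],[1,0.009,-0.0225,0,0,0,0],[1,0.009,-0.0225,0,0,0,0],[1,0.009,-0.0225,0,0,0,0],[1,0.009,-0.0225,0,0,0,0],[1,0.009,-0.0225,0,0,0,0],[1,0.009,-0.0225,0,0,0,0],[1,0,0,0,0,0,0]]]'

```text
clock: 19.2
position: [504.9, -201.0, 128.5]
ee_rot: [-0.0, 1.0, 0.0, -0.007]
contact_force: [0.3, 0.8, -0.0]
gripper_width: 85.4
```

```bash
python3 go.py 506.6 -219.6 70 90
```

```text
t 19.2 pos [ 504.87 -200.98  128.55] yaw 90.03 tilt 0.85 F [ 0.33  0.8  -0.03] M [ 0.047 -0.035 -0.008] w 85.42 j [-8.000e-02  3.530e-01 -3.250e-01  1.000e-03 -9.070e-01 -1.491e+00]
shift now-frame mm [ -2.59 -18.65  58.51] rotvec [ 0.0003 -0.0149  0.0006] deg 0.85 shift after-rot mm [ -1.73 -18.62  58.55]
```

drive_tool --moves '[[[1,-0.001,-0.009,0.01,0,-0.012,0],[1,0,-0.009,0.015,0,0,0],[1,0,0,0.015,0,0,0],[1,0,0,0.01,0,0,0],[1,0,0,0,0,0,0]]]'

```text
clock: 19.7
position: [504.9, -218.3, 75.4]
ee_rot: [0.0, 1.0, 0.001, -0.002]
contact_force: [-0.2, -0.4, -0.1]
gripper_width: 85.2
```

```bash
python3 go.py 506.6 -219.6 20 90
```

```text
t 19.7 pos [ 504.91 -218.32   75.42] yaw 89.98 tilt 0.28 F [-0.16 -0.36 -0.06] M [ 0.023 -0.021 -0.023] w 85.18 j [-1.140e-01  4.260e-01 -3.720e-01 -1.000e-03 -7.780e-01 -1.457e+00]
shift now-frame mm [-1.95 -1.35 55.41] rotvec [ 0.0013 -0.0047 -0.0004] deg 0.28 shift after-rot mm [-1.69 -1.28 55.42]
```

drive_tool --moves '[[[1,-0.0017,-0.0012,0.01,0.001,-0.004,0],[1,0,0,0.012,0,0,0],[1,0,0,0.012,0,0,0],[1,0,0,0.01,0,0,0],[1,0,0,0.003,0,0,0],[1,0,0,0,0,0,0]]]'

```text
clock: 20.3
position: [507.7, -218.6, 24.8]
ee_rot: [-0.001, 1.0, -0.0, 0.0]
contact_force: [0.7, -0.1, -0.2]
gripper_width: 85.1
```

```bash
python3 go.py 506.6 -219.6 20 90
```

```text
t 20.3 pos [ 507.71 -218.59   24.81] yaw 90.09 tilt 0.02 F [ 0.7  -0.08 -0.24] M [-0.018  0.011  0.011] w 85.07 j [-0.113  0.501 -0.412  0.    -0.658 -1.456]
shift now-frame mm [ 1.12 -1.01  4.81] rotvec [-0.0001  0.0003  0.0016] deg 0.1 shift after-rot mm [ 1.11 -1.01  4.81]
```

drive_tool --moves '[[[1,0.001,-0.001,0.0045,0,0,0],[1,0,0,0,0,0,0],[0,0,0,0,0,0,0],[0,0,0,0,0,0,0],[0,0,0,0,0,0,0],[0,0,0,0,0,0,0]]]'

```text
clock: 20.9
position: [508.1, -220.1, 22.1]
ee_rot: [-0.001, 1.0, -0.0, 0.002]
contact_force: [0.1, -0.1, 1.1]
gripper_width: 45.9
```

```bash
python3 go.py 506.6 -219.6 19 90
```

```text
t 20.9 pos [ 508.08 -220.07   22.07] yaw 90.12 tilt 0.24 F [ 0.08 -0.14  1.12] M [ 0.05   0.049 -0.034] w 45.86 j [-1.160e-01  5.040e-01 -4.150e-01  1.000e-03 -6.470e-01 -1.454e+00]
shift now-frame mm [1.49 0.48 3.07] rotvec [-0.001   0.0041  0.0021] deg 0.27 shift after-rot mm [1.48 0.47 3.07]
```

drive_tool --moves '[[[0.75,0,0,0,0,0,0],[0.75,0,0,0,0,0,0],[0.75,0.001,0,0.002,0,0.003,-0.14],[0.75,0,0,0,0,0,-0.14],[0.75,0,0,0,0,0,-0.14],[0.75,0,0,0,0,0,-0.14],[0.75,0,0,0,0,0,-0.14],[0.75,0,0,0,0,0,-0.14],[0.75,0,0,0,0,0,-0.14],[0.75,0,0,0,0,0,-0.14],[0.75,0,0,0,0,0,-0.14],[0.75,0,0,0,0,0,-0.14],[0.75,0,0,0,0,0,-0.14],[0.75,0,0,0,0,0,0]]]'

```text
clock: 22.3
position: [506.8, -220.1, 19.4]
ee_rot: [0.719, -0.695, 0.001, 0.0]
contact_force: [0.9, -0.3, 0.4]
gripper_width: 63.9
```

```bash
python3 go.py 506.6 -220.07 20 180
```

```text
t 22.3 pos [ 506.83 -220.08   19.42] yaw -178.02 tilt 0.07 F [ 0.92 -0.33  0.44] M [-0.003 -0.009 -0.02 ] w 63.91 j [-0.116  0.508 -0.418  0.002 -0.644  0.149]
shift now-frame mm [-0.02  0.23 -0.58] rotvec [-0.0007 -0.0011  0.0345] deg 1.98 shift after-rot mm [-0.01  0.23 -0.58]
```

drive_tool --moves '[[[0,0,0,0,0,0,0],[0,0,0,0,0,0,0],[0,0,0,0,0,0,0],[0,0,0,0,0,0,0],[0,0,0,0,0,0,0]]]'

```text
clock: 22.8
position: [507.1, -220.2, 19.8]
ee_rot: [0.716, -0.698, 0.001, -0.0]
contact_force: [-0.1, -0.2, 0.8]
gripper_width: 45.7
```

```bash
python3 go.py 506.6 -220.07 130 180
```

```text
t 22.8 pos [ 507.13 -220.18   19.77] yaw -178.49 tilt 0.11 F [-0.07 -0.15  0.75] M [-0.014  0.059 -0.018] w 45.65 j [-0.116  0.508 -0.417  0.002 -0.644  0.141]
shift now-frame mm [ 2.0000e-02  3.7000e-01 -1.1023e+02] rotvec [-0.0014 -0.0013  0.0263] deg 1.51 shift after-rot mm [-1.1000e-01  5.3000e-01 -1.1023e+02]
```

drive_tool --moves '[[[0,0,0,-0.008,0,0,0],[0,0,0,-0.01,0,0,-0.13],[0,0,0,-0.01,0,0,-0.13],[0,0,0,-0.01,0,0,-0.13],[0,0,0,-0.01,0,0,-0.13],[0,0,0,-0.01,0,0,-0.13],[0,0,0,-0.01,0,0,-0.13],[0,0,0,-0.01,0,0,-0.13],[0,0,0,-0.01,0,0,-0.13],[0,0,0,-0.01,0,0,-0.13],[0,0,0,-0.005,0,0,-0.13],[0,0,0,-0.0,0,0,-0.13],[0,0,0,0,0,0,-0.1],[0,0,0,0,0,0,0]]]'

```text
clock: 24.2
position: [504.6, -219.3, 131.3]
ee_rot: [1.0, 0.022, 0.0, -0.0]
contact_force: [0.4, -0.3, -1.3]
gripper_width: 45.6
```

```bash
python3 go.py 594.7 7.6 120 271.2
```

```text
t 24.2 pos [ 504.61 -219.34  131.3 ] yaw -87.5 tilt 0.03 F [ 0.41 -0.32 -1.29] M [-0.046  0.016 -0.045] w 45.58 j [-1.16e-01  3.53e-01 -3.15e-01 -1.00e-03 -9.02e-01  1.73e+00]
shift now-frame mm [  99.91 -222.79   11.42] rotvec [-0.0004 -0.0004  0.0227] deg 1.3 shift after-rot mm [  94.82 -225.01   11.3 ]
```

drive_tool --moves '[[[0,0,0,0,0,0,0.022],[0,0.0097,-0.0225,0,0,0,0],[0,0.0097,-0.0225,0,0,0,0],[0,0.0097,-0.0225,0,0,0,0],[0,0.0097,-0.0225,0,0,0,0],[0,0.0097,-0.0225,0,0,0,0],[0,0.0097,-0.0225,0,0,0,0],[0,0.0097,-0.0225,0,0,0,0],[0,0.0097,-0.0225,0,0,0,0],[0,0.0097,-0.0225,0,0,0,0],[0,0,0,0,0,0,0]]]'

```text
clock: 25.3
position: [592.7, -9.2, 131.3]
ee_rot: [1.0, -0.008, -0.001, -0.0]
contact_force: [-0.3, -0.1, -0.6]
gripper_width: 45.4
```

```bash
python3 go.py 594.7 7.6 110 271.2
```

```text
t 25.3 pos [592.65  -9.25 131.34] yaw -90.91 tilt 0.13 F [-0.3  -0.12 -0.61] M [ 0.031 -0.021  0.017] w 45.38 j [ 0.257  0.419 -0.207 -0.002 -0.946  1.299]
shift now-frame mm [  1.82 -16.86  21.35] rotvec [-0.0007  0.0021 -0.0369] deg 2.12 shift after-rot mm [  2.4  -16.8   21.34]
```

drive_tool --moves '[[[0,0,-0.008,0.006,0,0.002,-0.037],[0,0.001,-0.007,0.008,0,0,0],[0,0.0,0,0.005,0,0,0],[0,0,0,0,0,0,0],[0,0,0,0,0,0,0]]]'

```text
clock: 25.8
position: [591.7, 5.5, 109.5]
ee_rot: [1.0, 0.009, -0.002, -0.0]
contact_force: [0.6, 0.7, -1.1]
gripper_width: 45.4
```

```bash
python3 go.py 594.7 7.6 100 271.2; python3 - <<'E'
from h import *
im,d=arm.get_image('scene'); np.savez('r1.npz',im=im,d=d)
cv2.imwrite('pics/b1.png',cv2.resize(im[160:220,218:278,::-1],(600,600),interpolation=cv2.INTER_CUBIC))
E
```

```text
t 25.8 pos [591.65   5.52 109.54] yaw -88.94 tilt 0.21 F [ 0.61  0.68 -1.06] M [-0.013 -0.075  0.   ] w 45.38 j [ 2.820e-01  4.420e-01 -2.330e-01 -1.000e-03 -8.990e-01  1.308e+00]
shift now-frame mm [ 3.12 -2.02  9.53] rotvec [-0.0001  0.0037 -0.0024] deg 0.26 shift after-rot mm [ 3.09 -2.02  9.54]
```

View pics/b1.png

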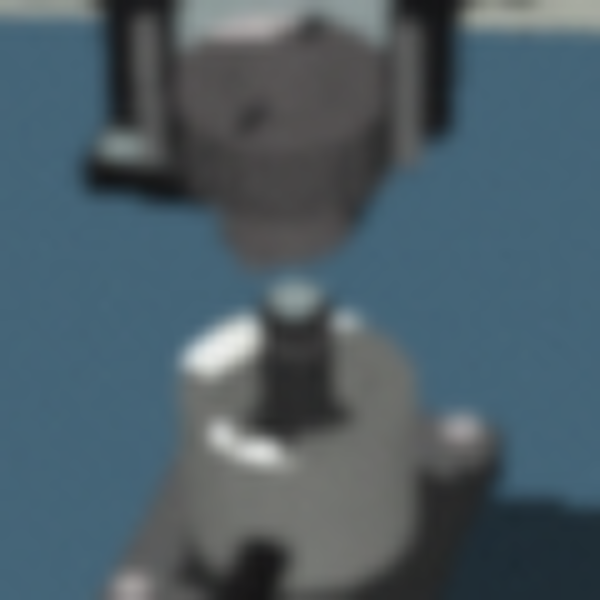

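```bash
cat > fit.py <<'E'
from h import *
from scipy.optimize import least_squares
def fits(d,L):
    C=cloud('scene',d); c=[-0.999,0.004018,-0.0014]
    z=C[...,2]-(c[0]+c[1]*(C[...,0]-600)+c[2]*C[...,1])
    near=(np.hypot(C[...,0]-596,C[...,1]-7)<34)&(d>0)
    for a,b,R,w in L:
        P=C[near&(z>a)&(z<b)&(abs(C[...,1]-7)<w)]
        o=least_squares(lambda q:np.hypot(P[:,0]-q[0],P[:,1]-q[1])-R,[597,7],loss='soft_l1',f_scale=1); print(a,b,o.x.round(2),len(P),np.median(abs(o.fun)).round(2))
E
python3 - <<'E'
from fit import *
d=np.load('r1.npz')['d']
fits(d,[(33,44,26,30),(22,33,26,30),(111,127,24,18),(55,70,8.5,10),(100,106,14.5,13)])
q=[onz('scene',218+x/10-.45,160+y/10-.45,129.7)[:2] for x,y in((252,120),(315,28))]
v=q[1]-q[0]; print(q,np.degrees(np.arctan2(v[1],v[0])),np.linalg.norm(v))
E
```

```text
33 44 [596.12   7.6 ] 123 0.93
22 33 [597.07   7.45] 110 0.8
111 127 [594.94   6.06] 165 1.78
55 70 [596.98   7.34] 48 0.72
100 106 [597.   7.] 0 nan
[array([ 6.12132631e+02, -3.19345698e-01]), array([577.71414497,  10.06175679])] 163.21594571991193 35.94995791612387
  return _methods._mean(a, axis=axis, dtype=dtype,
  ret = ret.dtype.type(ret / rcount)
```

drive_tool --moves '[[[0,0.0014,-0.001,0.003,0,0.004,0],[0,0.0008,-0.0006,0.004,0,0,0],[0,0,0,0,0,0,0],[0,0,0,0,0,0,0]]]'

```text
clock: 26.25
position: [594.2, 6.3, 102.5]
ee_rot: [1.0, 0.008, 0.001, -0.0]
contact_force: [-0.1, 0.5, -2.1]
gripper_width: 45.5
```

```bash
python3 go.py 594.3 7.4 95 271.2
```

```text
t 26.25 pos [594.18   6.32 102.51] yaw -89.04 tilt 0.1 F [-0.1   0.54 -2.15] M [ 0.001 -0.017  0.048] w 45.52 j [ 0.283  0.452 -0.239  0.    -0.879  1.304]
shift now-frame mm [ 0.13 -1.08  7.51] rotvec [-0.0003 -0.0016 -0.0043] deg 0.26 shift after-rot mm [ 0.15 -1.08  7.51]
```

drive_tool --moves '[[[0,0,-0.0009,0.003,0,0,-0.004],[0,0,0,0.003,0,0,0],[0,0,0,0.002,0,0,0],[0,0,0,0,0,0,0],[0,0,0,0,0,0,0]]]'

```text
clock: 26.75
position: [594.2, 7.3, 93.8]
ee_rot: [1.0, 0.011, 0.001, -0.0]
contact_force: [0.2, -0.2, -0.4]
gripper_width: 45.0
```

```bash
python3 go.py 594.3 7.4 80 271.2
```

```text
t 26.75 pos [594.22   7.31  93.83] yaw -88.79 tilt 0.1 F [ 0.21 -0.15 -0.42] M [ 0.046 -0.005 -0.019] w 45.02 j [ 0.285  0.462 -0.247  0.    -0.86   1.307]
shift now-frame mm [ 0.06 -0.08 13.83] rotvec [-0.0004 -0.0017  0.0001] deg 0.1 shift after-rot mm [ 0.08 -0.09 13.83]
```

drive_tool --moves '[[[0,0,0,0.0015,0,-0.001,0],[0,0,0,0,0,0,0],[0,0,0,0.002,0,0,0],[0,0,0,0,0,0,0]]]'

```text
clock: 27.15
position: [594.4, 7.4, 90.2]
ee_rot: [1.0, 0.011, 0.001, -0.0]
contact_force: [0.2, 0.2, -0.1]
gripper_width: 45.9
```

```bash
python3 go.py 594.3 7.4 80 271.2;
```

```text
t 27.15 pos [594.37   7.4   90.24] yaw -88.79 tilt 0.07 F [ 0.23  0.16 -0.09] M [ 0.002  0.017 -0.065] w 45.88 j [ 0.285  0.467 -0.25  -0.    -0.853  1.308]
shift now-frame mm [-0.08  0.   10.24] rotvec [-0.0005 -0.0011  0.0002] deg 0.07 shift after-rot mm [-0.07 -0.   10.24]
```

Past the barrel's top without contact. Continuing down to just above the rim.

drive_tool --moves '[[[0,0,0,0.002,0,0,0],[0,0,0,0.002,0,0,0],[0,0,0,0.002,0,0,0],[0,0,0,0.002,0,0,0],[0,0,0,0.002,0,0,0],[0,0,0,0.001,0,0,0],[0,0,0,0,0,0,0]]]'

```text
clock: 27.85
position: [594.3, 7.3, 78.1]
ee_rot: [1.0, 0.011, 0.0, -0.0]
contact_force: [-0.7, 0.2, -1.5]
gripper_width: 45.6
```

```bash
python3 go.py 594.3 7.4 67 271.2; python3 - <<'E'
from fit import *
im,d=arm.get_image('scene'); np.savez('r2.npz',im=im,d=d)
cv2.imwrite('pics/b2.png',cv2.resize(im[160:220,218:278,::-1],(600,600),interpolation=cv2.INTER_CUBIC))
fits(d,[(33,44,26,30),(22,33,26,30),(78,96,24,16)])
E
```

```text
t 27.85 pos [594.29   7.33  78.05] yaw -88.79 tilt 0.04 F [-0.7   0.25 -1.5 ] M [ 0.025 -0.007  0.048] w 45.62 j [ 0.284  0.482 -0.262 -0.    -0.827  1.308]
shift now-frame mm [ 0.   -0.06 11.05] rotvec [-0.0004 -0.0007  0.0001] deg 0.04 shift after-rot mm [ 1.000e-02 -7.000e-02  1.105e+01]
33 44 [596.19   7.32] 121 1.02
22 33 [596.77   7.13] 114 1.0
78 96 [602.28  -4.52] 170 3.97
```

View pics/b2.png

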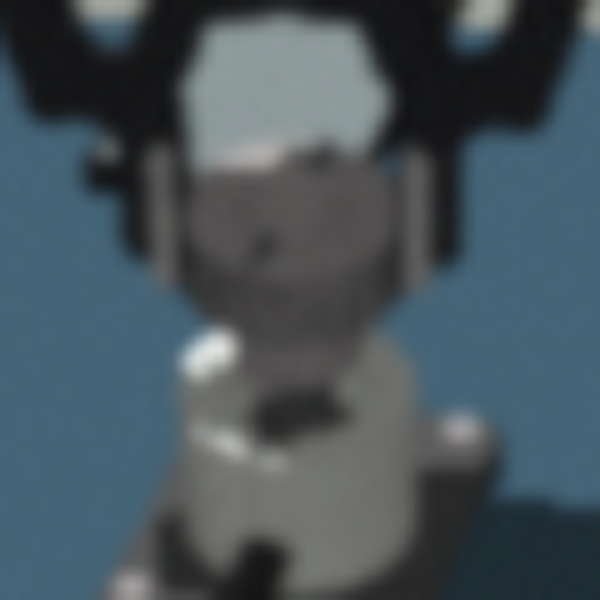

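drive_tool --moves '[[[0,0,0,0.002,0,0,0],[0,0,0,0.002,0,0,0],[0,0,0,0.002,0,0,0],[0,0,0,0.002,0,0,0],[0,0,0,0.001,0,0,0],[0,0,0,0,0,0,0]]]'

```text
clock: 28.5
position: [594.4, 7.4, 68.5]
ee_rot: [1.0, 0.011, 0.001, -0.0]
contact_force: [0.3, 0.1, -2.0]
gripper_width: 45.2
```

```bash
python3 go.py 594.3 7.4 62 271.2
```

```text
t 28.5 pos [594.44   7.38  68.47] yaw -88.79 tilt 0.07 F [ 0.35  0.14 -1.97] M [-0.027  0.012  0.044] w 45.2 j [ 0.285  0.494 -0.27  -0.    -0.806  1.307]
shift now-frame mm [-0.15 -0.02  6.47] rotvec [-0.0004 -0.0011  0.0001] deg 0.07 shift after-rot mm [-0.14 -0.02  6.47]
```

drive_tool --moves '[[[0,0,0,0.0012,0,0,0],[0,0,0,0.0012,0,0,0],[0,0,0,0.001,0,0,0],[0,0,0,0.0008,0,0,0]]]'

```text
clock: 28.9
position: [594.6, 7.4, 64.1]
ee_rot: [1.0, 0.011, 0.001, -0.0]
contact_force: [0.3, 0.0, -0.1]
gripper_width: 45.4
```

drive_tool --moves '[[[0,0,0,0.0008,0,0,0]]]'

```text
clock: 29.0
position: [594.6, 7.4, 63.3]
ee_rot: [1.0, 0.011, 0.001, -0.0]
contact_force: [-0.3, -0.1, -0.8]
gripper_width: 45.5
```

drive_tool --moves '[[[0,0,0,0.0008,0,0,0]]]'

```text
clock: 29.1
position: [594.7, 7.4, 62.4]
ee_rot: [1.0, 0.011, 0.001, -0.0]
contact_force: [0.9, -1.2, 0.3]
gripper_width: 45.3
```

drive_tool --moves '[[[0,0,0,0.0007,0,0,0]]]'

```text
clock: 29.2
position: [594.7, 7.4, 61.6]
ee_rot: [1.0, 0.011, 0.001, -0.0]
contact_force: [0.3, 0.2, 0.1]
gripper_width: 45.2
```

drive_tool --moves '[[[0,0,0,0.0007,0,0,0]]]'

```text
clock: 29.3
position: [594.7, 7.4, 60.9]
ee_rot: [1.0, 0.011, 0.001, -0.0]
contact_force: [1.3, -0.1, -0.5]
gripper_width: 45.2
```

drive_tool --moves '[[[0,0,0,0.0007,0,0,0]]]'

```text
clock: 29.4
position: [594.7, 7.4, 60.2]
ee_rot: [1.0, 0.011, 0.001, -0.0]
contact_force: [0.1, -0.1, -0.4]
gripper_width: 45.8
```

drive_tool --moves '[[[0,0,0,0.0008,0,0,0],[0,0,0,0.0008,0,0,0],[0,0,0,0.0007,0,0,0]]]'

```text
clock: 29.7
position: [594.7, 7.4, 57.7]
ee_rot: [1.0, 0.011, 0.001, -0.0]
contact_force: [0.2, 0.1, -0.9]
gripper_width: 45.8
```

drive_tool --moves '[[[0,0,0,0.0007,0,0,0],[0,0,0,0.0007,0,0,0]]]'

```text
clock: 29.9
position: [594.7, 7.4, 56.2]
ee_rot: [1.0, 0.011, 0.001, -0.0]
contact_force: [-0.0, -0.5, -0.3]
gripper_width: 44.9
```

drive_tool --moves '[[[0,0,0,0.0006,0,0,0]]]'

```text
clock: 30.0
position: [594.7, 7.4, 55.5]
ee_rot: [1.0, 0.011, 0.001, -0.0]
contact_force: [0.0, -0.0, -0.7]
gripper_width: 45.5
```

drive_tool --moves '[[[0,0,0,0.0006,0,0,0]]]'

```text
clock: 30.1
position: [594.7, 7.4, 54.8]
ee_rot: [1.0, 0.011, 0.001, -0.0]
contact_force: [0.2, 0.3, -0.1]
gripper_width: 45.8
```

drive_tool --moves '[[[0,0,0,0.0005,0,0,0]]]'

```text
clock: 30.2
position: [594.7, 7.4, 54.2]
ee_rot: [1.0, 0.011, 0.001, -0.0]
contact_force: [-0.6, -0.7, -0.7]
gripper_width: 45.2
```

drive_tool --moves '[[[0,0,0,0.0004,0,0,0]]]'

```text
clock: 30.3
position: [594.7, 7.4, 53.8]
ee_rot: [1.0, 0.011, 0.001, -0.0]
contact_force: [-0.0, 0.1, -2.2]
gripper_width: 45.8
```

drive_tool --moves '[[[0,0,0,0.0003,0,0,0]]]'

```text
clock: 30.4
position: [594.7, 7.5, 53.5]
ee_rot: [1.0, 0.011, 0.001, -0.0]
contact_force: [-0.5, 0.4, -0.9]
gripper_width: 45.5
```

drive_tool --moves '[[[0,0,0,0.0003,0,0,0]]]'

```text
clock: 30.5
position: [594.8, 7.4, 53.3]
ee_rot: [1.0, 0.011, 0.001, -0.0]
contact_force: [-0.8, 0.9, 1.4]
gripper_width: 45.5
```

Lugs are through the notches and the tube rests on the flange (z 53.3, as predicted). Now turning clockwise.

drive_tool --moves '[[[0,0,0,0,0,0,0.08],[0,0,0,0,0,0,0.08],[0,0,0,0,0,0,0.08]]]'

```text
clock: 30.8
position: [595.0, 7.5, 53.5]
ee_rot: [0.994, -0.113, 0.001, -0.0]
contact_force: [0.2, -0.7, -0.7]
gripper_width: 45.7
```

```bash
python3 go.py 594.7 7.4 53.3 180
```

```text
t 30.8 pos [594.96   7.45  53.46] yaw -103.02 tilt 0.13 F [ 0.21 -0.66 -0.7 ] M [ 0.013 -0.02  -0.017] w 45.67 j [ 0.285  0.513 -0.283  0.    -0.772  1.059]
shift now-frame mm [-0.25  0.11  0.16] rotvec [-2.3000e-03 -1.1000e-03  1.3435e+00] deg 76.98 shift after-rot mm [0.05 0.26 0.16]
```

drive_tool --moves '[[[0,0,0,0,-0.001,-0.001,0.09],[0,0,0,0,0,0,0.09],[0,0,0,0,0,0,0.09],[0,0,0,0,0,0,0.09]]]'

```text
clock: 31.2
position: [595.0, 7.5, 53.5]
ee_rot: [0.955, -0.297, 0.001, -0.0]
contact_force: [-1.8, -0.2, -1.1]
gripper_width: 45.3
```

```bash
python3 go.py 594.7 7.4 53.3 180
```

```text
t 31.2 pos [595.03   7.48  53.49] yaw -124.53 tilt 0.07 F [-1.82 -0.24 -1.14] M [0.019 0.023 0.004] w 45.3 j [ 0.285  0.514 -0.282  0.001 -0.774  0.683]
shift now-frame mm [-0.22  0.25  0.19] rotvec [-1.100e-03 -7.000e-04  9.682e-01] deg 55.47 shift after-rot mm [0.08 0.33 0.19]
```

drive_tool --moves '[[[0,0,0,0,0,0,0.09],[0,0,0,0,0,0,0.09],[0,0,0,0,0,0,0.09],[0,0,0,0,0,0,0.09],[0,0,0,0,0,0,0.09]]]'

```text
clock: 31.7
position: [595.1, 7.5, 53.5]
ee_rot: [0.86, -0.511, 0.001, -0.0]
contact_force: [0.2, 0.3, -0.3]
gripper_width: 45.5
```

```bash
python3 go.py 594.7 7.4 53.3 180; python3 - <<'E'
from fit import *
im,d=arm.get_image('scene'); np.savez('r3.npz',im=im,d=d)
cv2.imwrite('pics/b3.png',cv2.resize(im[160:220,218:278,::-1],(600,600),interpolation=cv2.INTER_CUBIC))
E
```

```text
t 31.7 pos [595.08   7.52  53.48] yaw -151.42 tilt 0.09 F [ 0.24  0.32 -0.34] M [ 0.026  0.015 -0.024] w 45.51 j [ 0.285  0.514 -0.282  0.001 -0.773  0.214]
shift now-frame mm [-0.08  0.39  0.18] rotvec [-1.500e-03 -4.000e-04  4.988e-01] deg 28.58 shift after-rot mm [0.12 0.38 0.18]
```

View pics/b3.png

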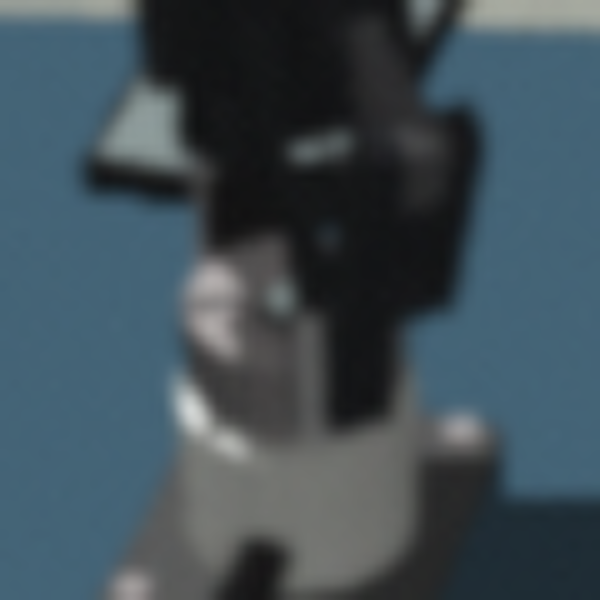

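drive_tool --moves '[[[0,0,0,0,0,0,0.05],[0,0,0,0,0,0,0.05]]]'

```text
clock: 31.95
position: [595.1, 7.5, 53.5]
ee_rot: [0.832, -0.554, 0.001, -0.0]
contact_force: [0.8, 0.3, 0.2]
gripper_width: 45.6
```

```bash
python3 go.py 594.7 7.4 53.3 180|head -1
```

```text
t 31.95 pos [595.07   7.51  53.49] yaw -157.31 tilt 0.09 F [0.84 0.34 0.19] M [ 0.005 -0.021 -0.021] w 45.61 j [ 0.285  0.514 -0.282  0.001 -0.773  0.111]
```

drive_tool --moves '[[[0,0,0,0,0,0,0.05]]]'

```text
clock: 32.05
position: [595.1, 7.5, 53.5]
ee_rot: [0.818, -0.575, 0.001, -0.0]
contact_force: [0.3, -0.0, 0.2]
gripper_width: 45.9
```

```bash
python3 go.py 594.7 7.4 53.3 180|head -1
```

```text
t 32.05 pos [595.1    7.51  53.48] yaw -160.2 tilt 0.09 F [ 0.26 -0.01  0.17] M [-0.056  0.043  0.   ] w 45.9 j [ 0.285  0.514 -0.282  0.001 -0.773  0.06 ]
```

drive_tool --moves '[[[0,0,0,0,0,0,0.05]]]'

```text
clock: 32.15
position: [595.1, 7.5, 53.5]
ee_rot: [0.803, -0.595, 0.001, -0.0]
contact_force: [0.3, -0.0, -1.5]
gripper_width: 45.4
```

```bash
python3 go.py 594.7 7.4 53.3 180|head -1
```

```text
t 32.15 pos [595.1    7.52  53.49] yaw -163.08 tilt 0.09 F [ 0.34 -0.01 -1.5 ] M [0.062 0.058 0.01 ] w 45.39 j [ 0.285  0.514 -0.282  0.001 -0.773  0.01 ]
```

drive_tool --moves '[[[0,0,0,0,0,0,0.04]]]'

```text
clock: 32.25
position: [595.1, 7.5, 53.5]
ee_rot: [0.791, -0.611, 0.001, -0.001]
contact_force: [0.0, -0.2, -0.6]
gripper_width: 45.5
```

```bash
python3 go.py 594.7 7.4 53.3 180|head -1
```

```text
t 32.25 pos [595.13   7.5   53.5 ] yaw -165.38 tilt 0.1 F [ 0.03 -0.22 -0.64] M [-0.002 -0.005  0.026] w 45.45 j [ 0.285  0.514 -0.282  0.001 -0.773 -0.03 ]
```

drive_tool --moves '[[[0,0,0,0,0,0,0.04]]]'

```text
clock: 32.35
position: [595.1, 7.5, 53.5]
ee_rot: [0.779, -0.627, 0.001, -0.001]
contact_force: [-0.2, -0.3, -1.3]
gripper_width: 45.4
```

```bash
python3 go.py 594.7 7.4 53.3 180|head -1
```

```text
t 32.35 pos [595.11   7.52  53.48] yaw -167.67 tilt 0.09 F [-0.21 -0.28 -1.25] M [ 0.005 -0.016 -0.041] w 45.4 j [ 0.285  0.514 -0.282  0.001 -0.773 -0.07 ]
```

drive_tool --moves '[[[0,0,0,0,0,0,0.04]]]'

```text
clock: 32.45
position: [595.0, 7.5, 53.4]
ee_rot: [0.766, -0.643, 0.001, -0.0]
contact_force: [-0.1, 0.0, -1.2]
gripper_width: 45.6
```

```bash
python3 go.py 594.7 7.4 53.3 180|head -1
```

```text
t 32.45 pos [595.     7.48  53.41] yaw -169.96 tilt 0.08 F [-0.09  0.01 -1.24] M [-0.049  0.062 -0.032] w 45.59 j [ 0.285  0.514 -0.282  0.    -0.773 -0.11 ]
```

drive_tool --moves '[[[0,0,0,0,0,0,0.035]]]'

```text
clock: 32.55
position: [594.9, 7.5, 53.4]
ee_rot: [0.755, -0.656, 0.0, -0.0]
contact_force: [0.2, 0.3, -1.1]
gripper_width: 45.5
```

```bash
python3 go.py 594.7 7.4 53.3 180|head -1
```

```text
t 32.55 pos [594.88   7.47  53.37] yaw -171.95 tilt 0.07 F [ 0.22  0.35 -1.12] M [-0.005  0.034 -0.005] w 45.47 j [ 0.285  0.514 -0.282  0.    -0.773 -0.145]
```

drive_tool --moves '[[[0,0,0,0,0,0,0.035]]]'

```text
clock: 32.65
position: [594.7, 7.5, 53.3]
ee_rot: [0.743, -0.669, 0.0, -0.0]
contact_force: [-0.1, 0.5, -0.2]
gripper_width: 45.3
```

```bash
python3 go.py 594.7 7.4 53.3 180|head -1
```

```text
t 32.65 pos [594.72   7.45  53.32] yaw -173.95 tilt 0.05 F [-0.07  0.45 -0.16] M [0.001 0.145 0.032] w 45.33 j [ 0.285  0.514 -0.283  0.    -0.774 -0.179]
```

drive_tool --moves '[[[0,0,0,0,0,0,0.035]]]'

```text
clock: 32.75
position: [594.5, 7.5, 53.3]
ee_rot: [0.732, -0.682, 0.0, -0.0]
contact_force: [-0.6, 0.3, 0.6]
gripper_width: 45.3
```

```bash
python3 go.py 594.7 7.4 53.3 180|head -1
```

```text
t 32.75 pos [594.49   7.48  53.25] yaw -175.93 tilt 0.01 F [-0.65  0.25  0.62] M [0.093 0.187 0.076] w 45.33 j [ 0.285  0.514 -0.283  0.    -0.774 -0.214]
```

drive_tool --moves '[[[0,0,0,0,0,0,0.035]]]'

```text
clock: 32.85
position: [594.2, 7.5, 53.3]
ee_rot: [0.72, -0.694, -0.0, 0.0]
contact_force: [0.2, 1.1, -0.5]
gripper_width: 45.5
```

```bash
python3 go.py 594.7 7.4 53.3 180|head -1
```

```text
t 32.85 pos [594.23   7.48  53.26] yaw -177.91 tilt 0.02 F [ 0.25  1.06 -0.5 ] M [0.11  0.197 0.023] w 45.49 j [ 0.285  0.514 -0.283  0.    -0.774 -0.248]
```

drive_tool --moves '[[[0.65,0,0,0,0,0,0],[0.65,0,0,0,0,0,0],[0.65,0,0,0,0,0,0]]]'

```text
clock: 33.15
position: [594.5, 7.5, 53.5]
ee_rot: [0.721, -0.693, 0.0, -0.0]
contact_force: [0.7, -0.5, -0.6]
gripper_width: 55.5
```

```bash
python3 go.py 594.7 7.4 53.3 180|head -1;  python3 - <<'E'
from fit import *
im,d=arm.get_image('scene'); np.savez('r4.npz',im=im,d=d)
cv2.imwrite('pics/b4.png',cv2.resize(im[160:220,218:278,::-1],(600,600),interpolation=cv2.INTER_CUBIC))
E
```

```text
t 33.15 pos [594.54   7.51  53.51] yaw -177.66 tilt 0.02 F [ 0.68 -0.48 -0.59] M [ 0.016  0.014 -0.026] w 55.5 j [ 0.285  0.514 -0.283  0.    -0.774 -0.244]
```

View pics/b4.png

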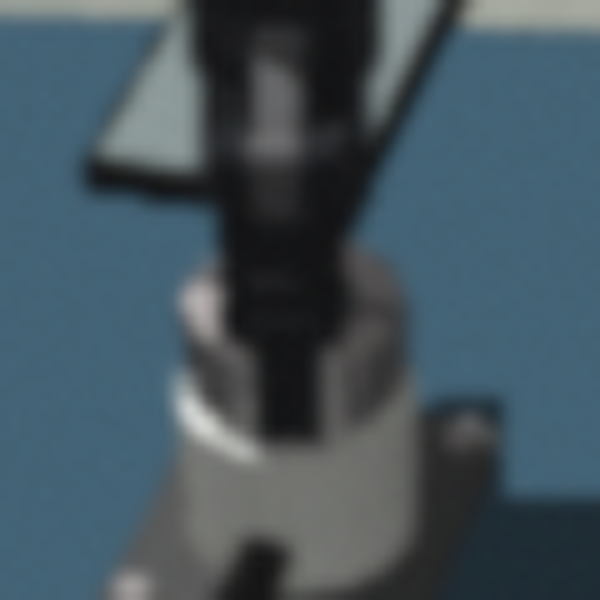

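drive_tool --moves '[[[0,0,0,0,0,0,0],[0,0,0,0,0,0,0],[0,0,0,0,0,0,0]]]'

```text
clock: 33.5
position: [594.6, 7.5, 54.1]
ee_rot: [0.722, -0.692, 0.0, -0.0]
contact_force: [-0.3, 0.6, -0.6]
gripper_width: 45.9
```

```bash
python3 go.py 594.7 7.4 53.3 180|head -1
```

```text
t 33.5 pos [594.57   7.51  54.07] yaw -177.61 tilt 0.04 F [-0.27  0.6  -0.6 ] M [ 0.024 -0.036 -0.025] w 45.9 j [ 0.285  0.513 -0.282  0.001 -0.775 -0.244]
```

drive_tool --moves '[[[0,0,0,0,0,0,0.035]]]'

```text
clock: 33.6
position: [594.5, 7.6, 54.0]
ee_rot: [0.709, -0.705, 0.0, -0.0]
contact_force: [-0.8, 0.5, -0.0]
gripper_width: 45.4
```

```bash
python3 go.py 594.7 7.4 53.3 180|head -1
```

```text
t 33.6 pos [594.49   7.55  54.  ] yaw -179.64 tilt 0.03 F [-0.81  0.46 -0.04] M [0.121 0.028 0.082] w 45.42 j [ 0.285  0.513 -0.282  0.    -0.775 -0.279]
```

drive_tool --moves '[[[0,0,0,0,0,0,0.035]]]'

```text
clock: 33.7
position: [594.5, 7.6, 53.9]
ee_rot: [-0.697, 0.718, -0.0, 0.0]
contact_force: [-0.5, -0.2, -0.7]
gripper_width: 45.1
```

```bash
python3 go.py 594.7 7.4 53.3 180|head -1
```

```text
t 33.7 pos [594.48   7.59  53.93] yaw 178.3 tilt 0.03 F [-0.52 -0.21 -0.66] M [0.058 0.001 0.112] w 45.1 j [ 0.285  0.513 -0.283  0.    -0.775 -0.315]
```

drive_tool --moves '[[[0,0,0,0,0,0,0.035]]]'

```text
clock: 33.8
position: [594.5, 7.6, 53.9]
ee_rot: [-0.684, 0.73, -0.0, 0.0]
contact_force: [0.1, 0.4, 0.1]
gripper_width: 45.1
```

```bash
python3 go.py 594.7 7.4 53.3 180|head -1
```

```text
t 33.8 pos [594.49   7.62  53.86] yaw 176.25 tilt 0.04 F [0.06 0.4  0.1 ] M [-0.001  0.04   0.09 ] w 45.13 j [ 0.285  0.513 -0.283  0.001 -0.775 -0.351]
```

drive_tool --moves '[[[0,0,0,0,0,0,0.035]]]'

```text
clock: 33.9
position: [594.5, 7.6, 53.8]
ee_rot: [-0.67, 0.742, -0.0, 0.0]
contact_force: [-0.3, 0.8, -0.3]
gripper_width: 45.5
```

```bash
python3 go.py 594.7 7.4 53.3 180|head -1
```

```text
t 33.9 pos [594.51   7.63  53.79] yaw 174.2 tilt 0.04 F [-0.35  0.81 -0.3 ] M [-0.011  0.053  0.143] w 45.48 j [ 0.285  0.513 -0.283  0.001 -0.774 -0.387]
```

drive_tool --moves '[[[0.7,0,0,0,0,0,0],[0.7,0,0,0,0,0,0],[0.7,0,0,0,0,0,0],[0.75,0,0,-0.004,0,0,0],[0.75,0,0,-0.01,0,0,0],[0.8,0,0,-0.015,0,0,0],[0.8,0,0,-0.025,0,0,0],[0.8,0,0,-0.03,0,0,0],[0.8,0,0,-0.03,0,0,0],[0.8,0,0,0,0,0,0]]]'

```text
clock: 34.9
position: [595.3, 7.3, 176.0]
ee_rot: [-0.672, 0.741, -0.001, 0.001]
contact_force: [0.5, 0.2, 0.4]
gripper_width: 68.4
```

```bash
python3 go.py 594.7 7.4 53.3 180|head -1;  python3 - <<'E'
from fit import *
im,d=arm.get_image('scene'); im2,_=arm.get_image('top'); np.savez('r5.npz',im=im,d=d)
cv2.imwrite('pics/b5.png',np.hstack([cv2.resize(im[170:220,223:273,::-1],(400,400),interpolation=cv2.INTER_CUBIC),cv2.resize(im[...,::-1],(400,300))[:, :].repeat(1,0) if 0 else cv2.resize(im2[150:200,223:273,::-1],(400,400),interpolation=cv2.INTER_CUBIC)]))
C=cloud('scene',d); s=(np.hypot(C[...,0]-597,C[...,1]-7)<22)&(C[...,2]>60)&(C[...,2]<85); print(C[s][:,2].max(),s.sum())
fits(d,[(33,44,26,30),(57,70,24,30)])
E
```

```text
t 34.9 pos [595.25   7.3  176.05] yaw 174.38 tilt 0.19 F [0.48 0.17 0.39] M [ 0.025 -0.066  0.003] w 68.44 j [ 0.285  0.377 -0.151  0.002 -1.04  -0.384]
73.47454587406105 206
33 44 [596.15   7.29] 92 0.8
57 70 [596.78   7.05] 141 0.95
```

View pics/b5.png

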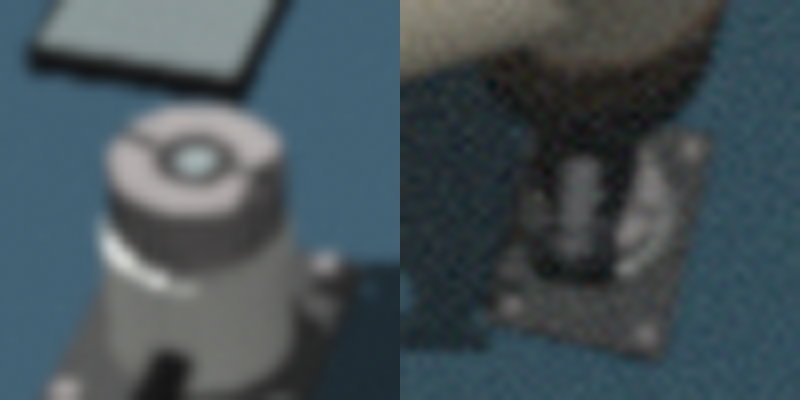

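```bash
python3 - <<'E'
from h import *
im=np.load('r5.npz')['im']
q=[onz('scene',223+x/8-.44,170+y/8-.44,73)[:2] for x,y in((268,178),(135,133))]
v=q[1]-q[0]; print(q,np.degrees(np.arctan2(v[1],v[0]))%180,np.linalg.norm(v),(q[0]+q[1])/2)
cv2.imwrite('pics/b6.png',cv2.resize(im[178:200,233:263,::-1],(780,572),interpolation=cv2.INTER_CUBIC))
E
```

```text
[array([605.75375785,  26.32610158]), array([587.76430397, -11.20774375])] 64.39224307135504 41.622229589341096 [596.75903091   7.55917891]
```

View pics/b6.png

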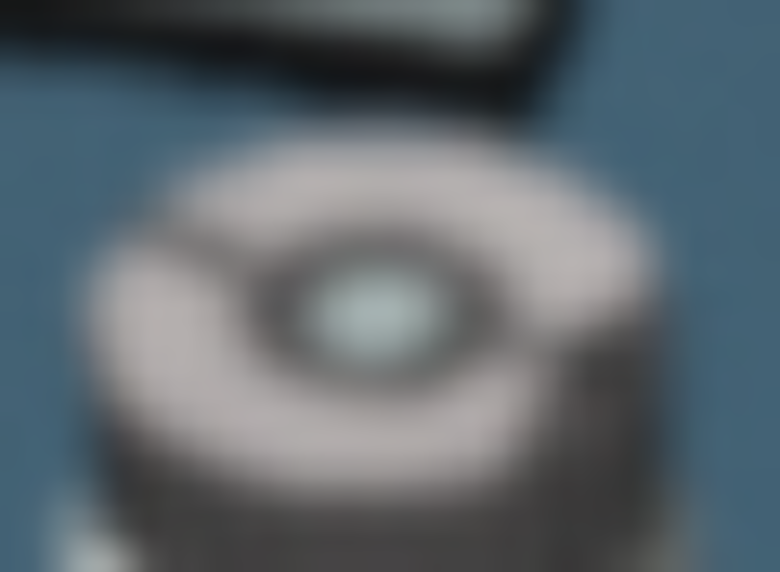

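```bash
python3 - <<'E'
from h import *
print(arm.job_done(), arm.read_state()['clock'])
E
```

```text
the job is handed in; nothing more can be done
the job is handed in; nothing more can be done
```

The job is handed in at about 35 s of the 72 s allowed. The lens is on its seat and the ring is screwed down on it with an estimated 11–17 N. That load is worked out from angles and torque, not measured directly, and no verdict was reported.

**What I did**
- **Lens:** I centred it by gripping it twice at right angles and set it flange down into the cell. It touched its seat softly, with 1 to 3 N on the wrist, about 19.3 mm below the rim.
- **Ring:** I centred it the same way and lowered it with its lugs through the notches onto the flange. Then I turned it about 97.5° clockwise and let go. I released and regripped it once at about 89°.

**Last checks**
- **Final picture:** the ring looks level over the lens, and its centre agrees with the cell's to within about 1 mm. The gripper is clear, 100 mm above.
- **Bite:** the ring began to be pulled down at 79–81° from the notch, so I put the bite on the flange at 82–85°. That leaves it 12–18° past the bite. The turning torque rose to 0.14 N m, which fits about 14 N.

**What failed or disagreed**
- **First grasp:** the first descent on the lens drifted 14 mm and the fingers closed on nothing. The lens was not disturbed.
- **Rim contact:** on the first try the lens hit the rim with about 16 N, under the 30 N limit, because my x estimate was about 2 to 4 mm off. I corrected it from the camera.
- **Calibration:** the two cameras disagreed by 3–5 mm in x for the same objects.
- **Ring angle:** the ring's marks read about 64° in the final picture against 69° from the arm, so the turn may be up to 5° more than I counted.
- **Other objects:** I did not re-measure the other items on the bench. I felt no contact with any of them.

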